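# Sort tagged sample cassettes into reader and reject nest

### The job

Take the cassette with the round disc tag out of the sloping rack, lay it in the reader's channel and push it in under the hood until its end presses the reader's spring contact fully in for a moment; leave it lying flat there with its end still under the hood. Put the cassette with the bar-shaped tag flat in the reject nest, in either order; set both down gently, without dropping or forcing them. Leave the untagged cassette in the rack, and everything else, where it stands.

Things in the scene. Friction and masses are not known exactly. Their poses are not given: they have to be found in the camera images.
- cassette_disc: white sample cassette, 64 (x, length) x 36 (y, width) x 22 (z) mm, about 50 g; origin at the centre of its underside, z out of its top. It starts lying on the rack's slope, x pointing up the slope. Told by a black round disc on its top, 22 across, 3 high, in the middle.
- cassette_bar: white sample cassette, 64 (x, length) x 36 (y, width) x 22 (z) mm, about 50 g; origin at the centre of its underside, z out of its top. It starts lying on the rack's slope, x pointing up the slope. Told by a black bar across its top, 8 (x) x 32 (y), 3 high, in the middle.
- cassette_blank: white sample cassette, 64 (x, length) x 36 (y, width) x 22 (z) mm, about 50 g; origin at the centre of its underside, z out of its top. It starts lying on the rack's slope, x pointing up the slope. No tag on its top. Stays in the rack.
- rack: fixed rack, base 110 (x) x 276 (y); origin at the centre of its underside. Its plate slopes 30 degrees, rising to +x, and is 45 above the table at the origin. Three cassettes lie on it at y = -78, 0, 78, centres of undersides at x = -12.3, z = 37.9, lower ends on a ledge 10 high. Come in square to the slope: the lamp bar blocks a gripper coming straight down.
- lamp_bar (a point): middle of the lamp bar above the rack's cassettes, at the rack's x = 10, z = 119: 16 (x) x 276 (y) x 14. Arms lead back from its ends, at y = +-133, to posts at x = 34 to 46.
- reader: fixed reader (the pass nest) with a grey hood; origin under its channel, on the table, x along the channel to the hood. Base x -70 to 120, 62 wide. Floor 6 above the table, 42 wide between rails (x -60 to 70, 6 high, 8 thick), open at -x. A cassette just touching the contact has its centre at x = 8; with the contact fully in, at 14.
- hood (a point): middle of the front edge of the reader's hood, on top: reader's x = 32, z = 40. Hood 62 wide, x 32 to 70, underside 34 above the table; behind it a housing, x 70 to 120, 46 high.
- contact_face (a point): middle of the copper contact's face inside the reader's hood, looking to the reader's -x; face 32 wide, 20 high; at the reader's x = 40, z = 17 when out
- contact (a joint): travel of the spring contact: 0 out, 0.006 m fully in (towards the reader's +x); it takes about 2 N to start and 5.5 N fully in, and comes back slowly by itself
- reject_nest: fixed open nest without a hood; origin at the centre of its underside, x along it. Base 100 x 62; floor 6 above the table, 42 wide between side rails 6 high above the floor and 8 thick, 78 long between two end walls 12 high above the floor
- dish: shallow clear dish, 72 across, 16 high; bystander; origin at the centre of its underside
- jar: amber glass jar with cap, 48 across, 70 high; bystander; origin at the centre of its underside
- vial: small glass vial, 26 across, 45 high; bystander; origin at the centre of its underside
- marker: blue marker pen lying flat, 130 long, 14 thick; origin at its middle, x along it; bystander
- beaker: glass beaker, 56 across, 70 high; bystander; origin at the centre of its underside
- swab_box: cardboard box, 70 (x) x 110 (y) x 50; bystander; origin at the centre of its underside
Mind the look-alikes: they are no part of the job. What is shaped like the cassette_disc but pink, turquoise or yellow is not meant.

How it is judged (in metres and radians):
On the way:
1. the disc cassette lies in the reader's channel and presses the spring contact in (more than 4.5 mm of its 6 mm) for 0.2 s (x of cassette_disc in the frame of reader between 0.009 and 0.018 m and y of cassette_disc in the frame of reader between -0.006 and 0.006 m and z of cassette_disc in the frame of reader between 0.003 and 0.01 m and angle between cassette_disc's own z axis and vertical below 0.12 rad and angle between the x axis of cassette_disc and the x axis of reader, either way round below 0.15 rad and value of joint contact above 0.0045 m), for 0.2 s.
At the end, for the whole second after the job is handed in: Flat (under 7 degrees, underside 3-10 mm up, within 6 mm of the middle line) and at rest: disc cassette in the reader, centre at its x = 1 to 18 mm; bar cassette in the reject nest, within 9 mm lengthwise; both in line with their nest within 8 degrees. Blank one within 15 mm of its start (x of cassette_disc in the frame of reader between 0.001 and 0.018 m and y of cassette_disc in the frame of reader between -0.006 and 0.006 m and z of cassette_disc in the frame of reader between 0.003 and 0.01 m and angle between each of cassette_disc, cassette_bar's own z axis and vertical below 0.12 rad and angle between the x axis of cassette_disc and the x axis of reader, either way round below 0.15 rad and x of cassette_bar in the frame of reject_nest between -0.009 and 0.009 m and y of cassette_bar in the frame of reject_nest between -0.006 and 0.006 m and z of cassette_bar in the frame of reject_nest between 0.003 and 0.01 m and angle between the x axis of cassette_bar and the x axis of reject_nest, either way round below 0.15 rad and distance of cassette_blank from where it was at the start of the episode below 0.015 m and linear speed of each of cassette_disc, cassette_bar, cassette_blank below 0.02 m/s); the robot touches nothing.
It fails at once if the disc cassette is forced against the reader (over 60 N) (contact force between cassette_disc and reader above 60 N).
It fails at once if a tagged cassette is dropped (falls from over about 10 mm) ((contact force between cassette_disc and anything else below 0.05 N and linear speed of cassette_disc above 0.45 m/s) or (contact force between cassette_bar and anything else below 0.05 N and linear speed of cassette_bar above 0.45 m/s)).
It fails at once if the blank cassette is moved out of place (over 20 mm) (distance of cassette_blank from where it was at the start of the episode above 0.02 m).
It fails at once if a bystander is moved (over 30 mm) (distance of any of dish, jar, vial, marker, beaker, swab_box from where it was at the start of the episode above 0.03 m).
It also fails if it takes over 72 s, if anything falls off the work surface, if the arm or the gripper's body presses on something with over 40 N, if the wrist force passes 120 N, or if a joint passes its speed limit or range.

### The arm

A 6-joint arm with a two-finger parallel gripper is mounted at the origin on the work surface. World frame = base frame: x ahead of the robot, y to its left, z up, the work surface at z = 0. Lengths are in m, angles in degrees, forces in N, time in s.
With the tool pointing down it reaches from about 0.4 to 0.825 m from the base axis. Payload 7 kg.
Tool frame: the origin (TCP) lies on the centre line of the jaws, within the pads' length; the fingertips stand 19 mm ahead of it and the grasp point (between the pads) is the TCP (r.tips_ahead is the distance from the TCP to the fingertips, in m); z points along the fingers, y is the line along which they close (so a half turn about z gives the same grasp; the last joint's range is limited). The gripper opens to 88 mm and grips with 3 to 60 N. Pads are 19 mm wide; open, the fingers measure 130 mm over their backs; the gripper's body (78 mm by 193 mm) begins 47 mm behind the grasp point.
Start: joints at [-50.472, 20.546, 0.682, 0, -70.136, -16.507], TCP at [0.264, -0.621, 0.246] pointing down, gripper open.
Joint ranges: [-176.03, 176.03], [-82.01, 121.73], [-58.28, 71.71], [-173.87, 95.51], [-174.79, -0.11], [-173.66, 173.66]. Speed limits (degrees/s): [136.94, 136.94, 172.46, 180, 180, 180].

### API

Orientations are given as [roll, pitch, yaw] about the fixed x, y, z axes, in that order (R = Rz(yaw) Ry(pitch) Rx(roll)).
In Python, from plant import r, viewer, close_job gives the robot as it stands. The module is installed in compiled form; this text tells all that it offers.
- The arm moves only by the tool arm_command, never from a script. Its arguments are lists of equal length, an entry for each row: "travel": the shift along the world's x, y, z scaled (see below), a list of three; "delta_rot": the turn, a rotation vector about the world's x, y, z scaled (see below), a list of three. In form: {"travel": [[dx, dy, dz], ...], "delta_rot": [[rx, ry, rz], ...]}. A call has 1 to 20 rows; each row is the pose to reach, as a shift and turn from the pose commanded when the call began; what a row does not reach only later rows make up. The controller multiplies each number of a shift by 0.5 m and each number of a turn by 90 degrees. A row lasts 1/8 s, in which the tool goes at most 62.5 mm and 10.7 degrees, less where a joint would pass 70% of its speed; a pose out of reach is approached as far as the arm can. A call with a number of a shift or a turn outside -1 to 1 is refused whole. A call with a gripper value outside its range is refused whole. "grip" is the opening, from 0 (shut) to 1 (fully open), set as the call begins (left out, the last holds). The fingers move at their own pace and stop on an object; "newtons" is the grip in N (left out, the last holds). Time passes only in rows, so rows that repeat a pose let the fingers close. It gives the time, the measured TCP pose, the force, the opening and the grip force at its end, in the units of the state.
- r.get_state(): the state, without advancing time (a new reading comes with each control period).
- viewer.capture(name): name is "scene" or "side" or "wrist"; returns a dict with "img" (384x512x3 uint8, red, green, blue), "camera_matrix" (3x3 intrinsics, pixels), "R" (3x3) and "t" (3): a world point X has camera coordinates R X + t; the wrist camera has in their place "mount" (4x4, takes a point from camera to tool coordinates, whose origin is the TCP and whose axes are the flange's). Camera axes: x right, y down, z forward; pixel columns grow to the right and rows downward; lengths in m; the calibration is good to about 2 mm. A picture is of the moment at which its call begins: read the wrist's pose just before it. There is no depth.
- close_job(): hands the job in; it is judged then, once.
The state is a dict: "time_s": time; "joints": joint angles; "qd": joint speeds; "joint_torque": joint torques, N m; "tcp_pos": TCP position; "eef_rot": TCP orientation; "contact_force": force on the tool from outside, world axes, zero at the start; "moment": the same for the moment, N m; "gripper_width": finger opening in m; "gripper_force": force on a finger pad.
Only numpy, scipy, OpenCV 4.12 (cv2) and the standard library are available. Lean on these libraries where they do the work, as an engineer would, in place of code of your own. Each camera call takes 0.05 s, during which the arm holds its last target. There are 200 camera calls.

## Working session

There is one attempt and no reset: what is moved stays moved. The work goes in short steps, Python scripts to look and compute and a tool call to move; the robot and the scene stay as the last step left them, time stands still between calls to the robot, and variables do not carry over. Pictures are saved under pics/ and viewed, at most 12 in all, crops included, and the job is handed in when it is done.

Besides the shell and the picture viewer there is one more tool, called as name(argument=value, ...) on one line, values as JSON. arm_command: Moves the arm, as the interface text tells. Shifts and turns lie within -1 to 1; 1 stands for 0.5 m of shift or 90 degrees of turn. Its arguments: {"type":"object","properties":{"travel":{"type":"array"},"delta_rot":{"type":"array"},"grip":{"type":"number"},"newtons":{"type":"number"}},"required":["travel","delta_rot"]}

```bash
mkdir -p pics
cat > h.py <<'E'
import numpy as np, cv2
from scipy.spatial.transform import Rotation as Ro
from plant import r, viewer, close_job
def cap(n,name):
    c=viewer.capture(n); cv2.imwrite(f'pics/{name}.png',cv2.cvtColor(c['img'],cv2.COLOR_RGB2BGR)); np.savez(f'pics/{name}.npz',**{k:v for k,v in c.items()}); return c
def ray(c,uv):
    d=np.linalg.inv(c['camera_matrix'])@np.array([uv[0],uv[1],1.]); return -c['R'].T@c['t'], c['R'].T@d
def plane(c,uv,z):
    o,d=ray(c,uv); return o+d*(z-o[2])/d[2]
def tri(c1,u1,c2,u2):
    (o1,d1),(o2,d2)=ray(c1,u1),ray(c2,u2); A=np.stack([d1,-d2],1); s=np.linalg.lstsq(A,o2-o1,rcond=None)[0]
    p,q=o1+d1*s[0],o2+d2*s[1]; return (p+q)/2,np.linalg.norm(p-q)
def proj(c,X):
    p=c['camera_matrix']@(c['R']@np.asarray(X)+c['t']); return p[:2]/p[2]
E
python3 - <<'E'
from h import *
print(r.get_state())
for n in('scene','side'):
    c=cap(n,n+'0'); print(c['camera_matrix'],c['R'],c['t'],-c['R'].T@c['t'])
a=cv2.imread('pics/scene0.png');b=cv2.imread('pics/side0.png')
for n,i in(('scene0b',a),('side0b',b)): cv2.imwrite(f'pics/{n}.png',cv2.resize(i,(800,600),interpolation=cv2.INTER_CUBIC))
E
```

```text
{'time_s': 0.0, 'joints': array([-5.04705510e+01,  2.05928574e+01,  6.36386754e-01, -1.89256192e-02,
       -7.01365667e+01, -1.65058847e+01]), 'qd': array([ 0.00776269, -0.04579502,  0.03920256, -0.02441922, -0.03598185,
       -0.12741335]), 'joint_torque': array([-8.76370486e-04, -5.82722104e+01,  2.93055940e+01,  6.99725971e+00,
        6.77786578e-03, -1.56229330e-04]), 'tcp_pos': array([ 0.26379435, -0.62084535,  0.24463022]), 'eef_rot': array([ 1.79905742e+02, -9.37736302e-03, -1.56982873e+02]), 'contact_force': array([-0.30821769, -0.36597515, -0.07257807]), 'moment': array([-0.04599108, -0.05889798,  0.0138291 ]), 'gripper_force': 0.0, 'gripper_width': 0.08787293981631546}
[[443.97978457   0.         256.88962444]
 [  0.         443.97978457 185.86110354]
 [  0.           0.           1.        ]] [[-0.63196732  0.77489778  0.01227706]
 [ 0.65779431  0.54470536 -0.52019489]
 [-0.40978524 -0.32067039 -0.85395934]] [ 0.33657763 -0.31246541  1.28396227] [0.94439282 0.32111701 0.92977648]
[[430.04144523   0.         250.44690985]
 [  0.         430.04144523 201.06690301]
 [  0.           0.           1.        ]] [[-0.93216624 -0.36190508  0.00952941]
 [-0.2603313   0.65178425 -0.7123236 ]
 [ 0.25158241 -0.66648481 -0.70178649]] [0.54535091 0.20921975 0.89380735] [0.33795795 0.65670815 0.77109722]
```

View pics/scene0b.png

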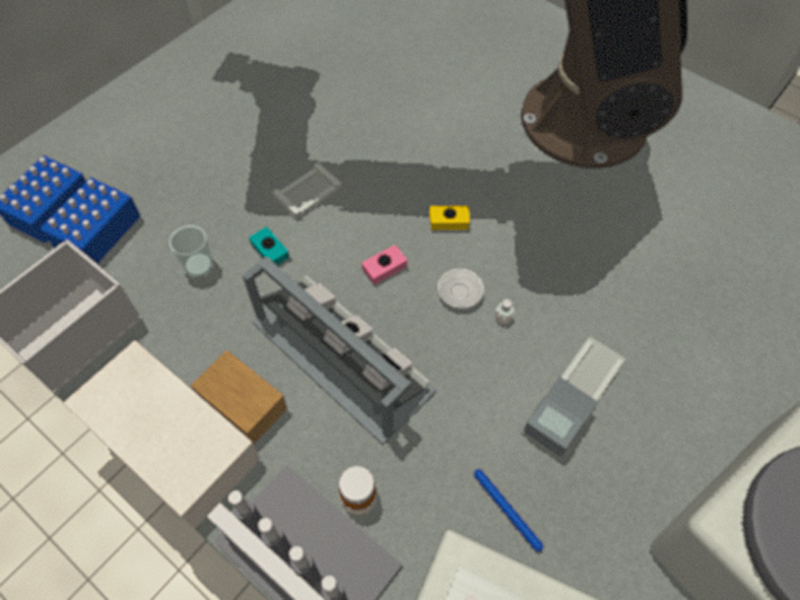

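View pics/side0b.png

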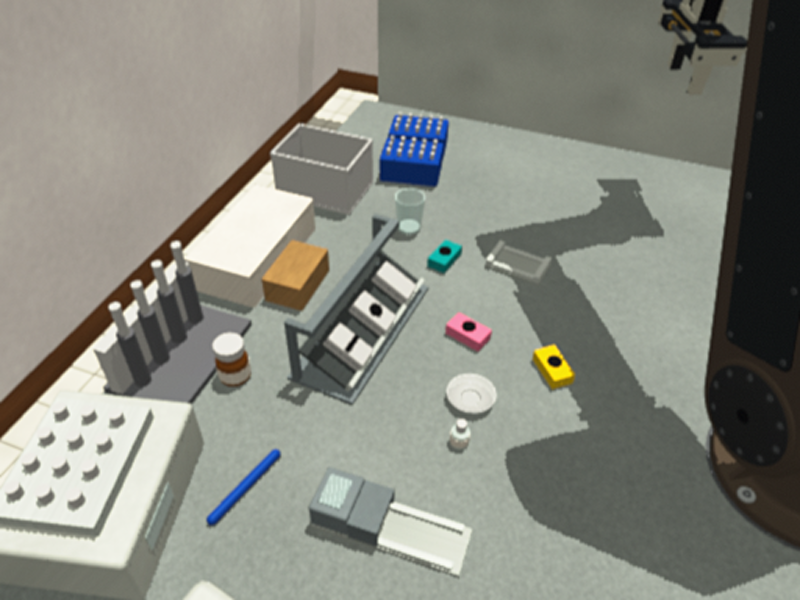

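Run:
```python
from h import *
a=cv2.imread('pics/scene0.png');b=cv2.imread('pics/side0.png')
def crop(i,x,y,w,h,s):
    o=cv2.resize(i[y:y+h,x:x+w],None,fx=s,fy=s,interpolation=cv2.INTER_CUBIC)
    for k in range(x-x%10+10,x+w,10): cv2.line(o,((k-x)*s,0),((k-x)*s,6),(0,0,255),1); cv2.putText(o,str(k),((k-x)*s-8,16),0,.32,(0,0,255),1)
    for k in range(y-y%10+10,y+h,10): cv2.line(o,(0,(k-y)*s),(6,(k-y)*s),(0,0,255),1); cv2.putText(o,str(k),(7,(k-y)*s+4),0,.32,(0,0,255),1)
    return o
m=np.zeros((600,800,3),np.uint8)
m[:,:550]=crop(b,178,138,110,120,5); m[:300,550:]=crop(b,306,148,50,60,5); m[300:,550:]=crop(a,172,98,50,60,5)
cv2.imwrite('pics/m1.png',m)
m=np.zeros((600,800,3),np.uint8)
m[:300,:440]=crop(b,195,297,110,75,4); m[:400,450:800]=crop(a,333,213,70,80,5); 
cv2.imwrite('pics/m2.png',m)
```

```text
(no output)
```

View pics/m1.png

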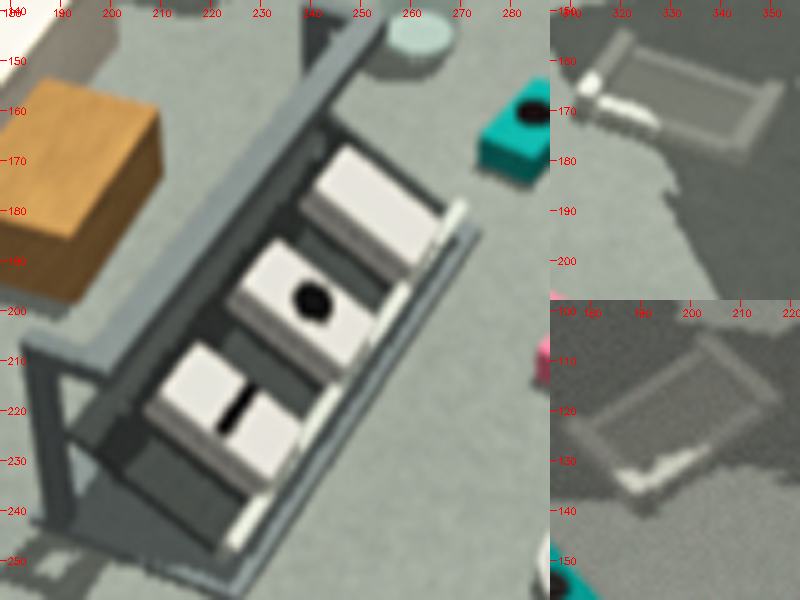

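View pics/m2.png

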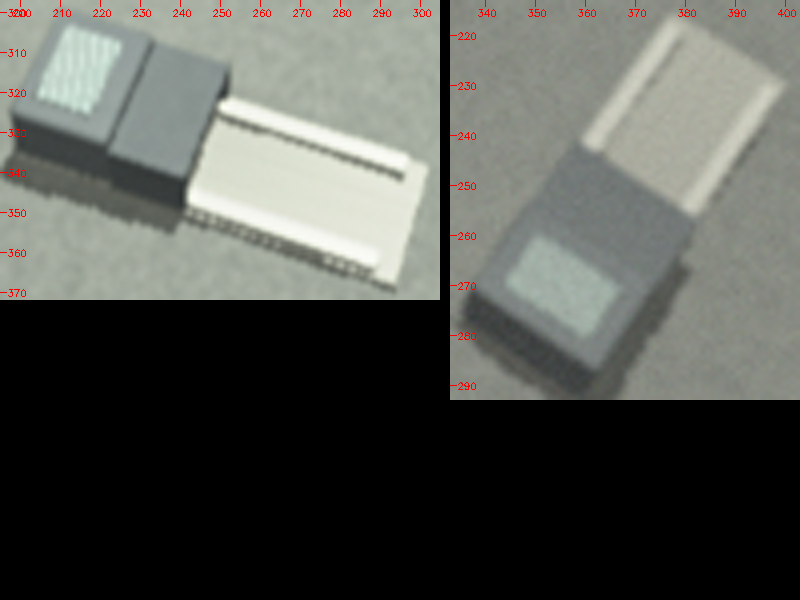

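```bash
cat >> h.py <<'E'
def ld(n): return dict(np.load(f'pics/{n}.npz'))
def fit2(model,meas):
    m=np.array(model)[:,:2];w=np.array(meas)[:,:2];mc,wc=m.mean(0),w.mean(0)
    H=(m-mc).T@(w-wc);a=np.arctan2(H[0,1]-H[1,0],H[0,0]+H[1,1]);R=np.array([[np.cos(a),-np.sin(a)],[np.sin(a),np.cos(a)]])
    t=wc-R@mc;res=w-(m@R.T+t);return t,np.degrees(a),np.round(res*1000,1)
E
python3 - <<'E'
from h import *
A=ld('scene0');B=ld('side0')
P=lambda x0,y0,s,p:((p[0]+.5)/s-.5+x0,(p[1]+.5)/s-.5+y0)
# black blobs in side rack
g=cv2.cvtColor(B['img'],cv2.COLOR_RGB2GRAY)
for n,(u0,u1,v0,v1) in dict(disc=(234,247,192,204),bar=(220,230,211,227)).items():
    s=255-g[v0:v1,u0:u1].astype(float);s[s<140]=0
    ys,xs=np.mgrid[v0:v1,u0:u1];uv=((s*xs).sum()/s.sum(),(s*ys).sum()/s.sum());print(n,uv,plane(B,uv,.0590))
S=lambda p:P(178,138,5,p)
# cassette top corners, rack frame heights: top centre z=37.9+22*.866=56.95; upper +16 lower -16
for n,pts in dict(blank=[(347,146),(300,203),(444,215),(408,277)],disc=[(276,239),(231,297),(378,321),(338,384)],bar=[(200,342),(150,402),(303,423),(262,489)]).items():
    w=[plane(B,S(p),z) for p,z in zip(pts,(.07295,.07295,.04095,.04095))]
    print(n,np.round(w,4).tolist(),np.mean(w,0).round(4),[round(np.linalg.norm(w[i]-w[j]),4) for i,j in((0,1),(2,3),(0,2),(1,3))])
# reader
M=[];W=[]
for p,m in (((427,165),(-70,31,6)),((394,288),(-70,-31,6)),((186,181),(32,-31,40)),((231,69),(32,31,40))):
    W.append(plane(B,P(195,297,4,p),m[2]/1e3));M.append(np.array(m)/1e3)
print('reader side',fit2(M,W))
M2=[];W2=[]
for p,m in (((228,12),(-70,-31,6)),((336,78),(-70,31,6)),((244,217),(32,31,40)),((128,142),(32,-31,40))):
    W2.append(plane(A,P(333,213,5,p),m[2]/1e3));M2.append(np.array(m)/1e3)
print('reader scene flip?',fit2(M2,W2),np.round(W,3).tolist(),np.round(W2,3).tolist())
for n,c,o,pts in(('side',B,(306,148),[(75,30),(28,88),(232,85),(192,157)]),('scene',A,(172,98),[(30,125),(160,32),(228,100),(86,192)])):
    w=[plane(c,P(*o,5,p),.015) for p in pts];print('nest',n,np.round(w,4).tolist(),np.mean(w,0))
E
```

```text
disc (np.float64(240.8138602520046), np.float64(197.2906234658812)) [ 0.61916469 -0.02300193  0.059     ]
bar (np.float64(225.55440115440115), np.float64(217.74814814814815)) [0.62616635 0.0516401  0.059     ]
blank [[0.6408, -0.1176, 0.0729], [0.6462, -0.0689, 0.0729], [0.5889, -0.1209, 0.041], [0.5899, -0.0712, 0.041]] [ 0.6164 -0.0947  0.057 ] [np.float64(0.049), np.float64(0.0498), np.float64(0.0611), np.float64(0.0648)]
disc [[0.647, -0.0406, 0.0729], [0.6509, 0.0041, 0.0729], [0.5926, -0.0368, 0.041], [0.595, 0.0094, 0.041]] [ 0.6214 -0.016   0.057 ] [np.float64(0.0449), np.float64(0.0463), np.float64(0.0632), np.float64(0.0646)]
bar [[0.6521, 0.0365, 0.0729], [0.6572, 0.079, 0.0729], [0.6008, 0.0384, 0.041], [0.6026, 0.0823, 0.041]] [0.6282 0.059  0.057 ] [np.float64(0.0428), np.float64(0.0439), np.float64(0.0605), np.float64(0.0634)]
reader side (array([0.45355075, 0.2769865 ]), np.float64(2.307612608700431), array([[  3.8, -62.6],
       [ -1.8,  62.8],
       [ -3. ,  61.4],
       [  1. , -61.6]]))
reader scene flip? (array([0.45135798, 0.27498199]), np.float64(1.6929277349848835), array([[-1. ,  2.8],
       [-1.3, -2.6],
       [ 1.1, -2.3],
       [ 1.2,  2.1]])) [[0.386, 0.243, 0.006], [0.383, 0.306, 0.006], [0.484, 0.309, 0.04], [0.485, 0.248, 0.04]] [[0.381, 0.245, 0.006], [0.379, 0.301, 0.006], [0.484, 0.305, 0.04], [0.485, 0.247, 0.04]]
nest side [[0.494, -0.3133, 0.015], [0.505, -0.2538, 0.015], [0.4013, -0.2982, 0.015], [0.4088, -0.2311, 0.015]] [ 0.45226139 -0.27411037  0.015     ]
nest scene [[0.4874, -0.3067, 0.015], [0.3961, -0.2981, 0.015], [0.4081, -0.2379, 0.015], [0.5007, -0.2533, 0.015]] [ 0.44808921 -0.2739848   0.015     ]
```

Run:
```python
from h import *
B=ld('side0')
P=lambda x0,y0,s,p:((p[0]+.5)/s-.5+x0,(p[1]+.5)/s-.5+y0)
print(plane(B,(240.2,197.8),.059),plane(B,(225,219.4),.059))
M=[];W=[]
for p,m in (((427,165),(-70,-31,6)),((394,288),(-70,31,6)),((186,181),(32,31,40)),((231,69),(32,-31,40))):
    W.append(plane(B,P(195,297,4,p),m[2]/1e3));M.append(np.array(m)/1e3)
print('reader side',fit2(M,W))
c=cap('wrist','w0');print(c['mount'],c['camera_matrix'])
```

```text
[ 0.61986359 -0.0208481   0.059     ] [0.62528136 0.05679628 0.059     ]
reader side (array([0.45355205, 0.27695366]), np.float64(2.2085033869493533), array([[ 1.3, -0.8],
       [ 0.6,  0.8],
       [-0.5, -0.5],
       [-1.4,  0.5]]))
[[-1.92156610e-04 -9.65888981e-01 -2.58956442e-01  6.98833839e-02]
 [ 9.99999978e-01 -1.64088963e-04 -1.30002112e-04  2.32215211e-04]
 [ 8.30757138e-05 -2.58956462e-01  9.65888992e-01 -1.38938754e-01]
 [ 0.00000000e+00  0.00000000e+00  0.00000000e+00  1.00000000e+00]] [[336.20058269   0.         252.3290109 ]
 [  0.         336.20058269 198.05094398]
 [  0.           0.           1.        ]]
```

arm_command(travel=[[0.372,0.694,-0.09],[0.372,0.694,-0.09],[0.372,0.694,-0.09],[0.372,0.694,-0.09],[0.372,0.694,-0.09],[0.372,0.694,-0.09],[0.372,0.694,-0.09],[0.372,0.694,-0.09],[0.372,0.694,-0.09],[0.372,0.694,-0.09],[0.372,0.694,-0.09]], delta_rot=[[0,0,-0.34],[0,0,-0.34],[0,0,-0.34],[0,0,-0.34],[0,0,-0.34],[0,0,-0.34],[0,0,-0.34],[0,0,-0.34],[0,0,-0.34],[0,0,-0.34],[0,0,-0.34]], grip=0.64, newtons=15)

```text
time_s: 1.52
tcp_pos: [0.4495, -0.2749, 0.2006]
eef_rot: [-180.0, -0.0, 172.3]
contact_force: [0.1, 0.0, -0.0]
gripper_width: 0.056
gripper_force: 0.0
```

```bash
cat >> h.py <<'E'
def wcap(name):
    s=r.get_state(); c=cap('wrist',name)
    T=np.eye(4);T[:3,:3]=Ro.from_euler('xyz',s['eef_rot'],degrees=True).as_matrix();T[:3,3]=s['tcp_pos']
    C=T@c['mount'];c['R']=C[:3,:3].T;c['t']=-c['R']@C[:3,3];np.savez(f'pics/{name}.npz',**c)
    cv2.imwrite(f'pics/{name}b.png',cv2.resize(cv2.imread(f'pics/{name}.png'),(800,600),interpolation=cv2.INTER_CUBIC)); return c
E
python3 - <<'E'
from h import *
wcap('w1')
E
```

```text
(no output)
```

View pics/w1b.png

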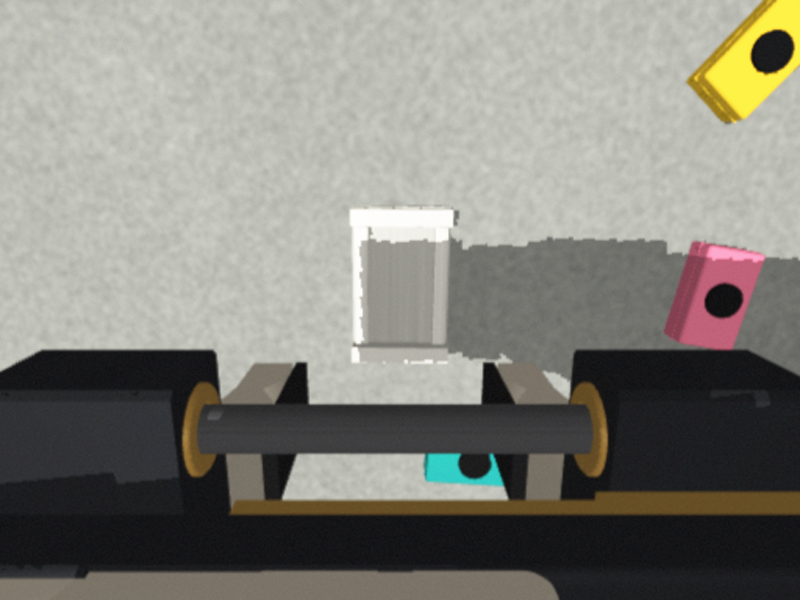

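Run:
```python
from h import *
c=ld('w1');f=lambda u,v:((u+.5)*.64-.5,(v+.5)*.64-.5)
p=lambda u,v,z:np.round(plane(c,f(u,v),z)*1000,1)
for v in(250,335): print('rails outer',p(353,v,.012),p(448,v,.012),'inner floor',p(369,v,.006),p(434,v,.006),'inner top',p(368,v,.012),p(434,v,.012))
print('near wall top',p(350,209,.018),p(453,209,.018),p(351,226,.018),p(452,226,.018))
print('far wall top',p(353,347,.018),p(447,347,.018),p(352,361,.018),p(447,361,.018))
g=cv2.cvtColor(c['img'],cv2.COLOR_RGB2GRAY)
print(g[200,220:295].tolist());print(g[180,220:295].tolist());print(g[125:240,256].tolist())
```

```text
rails outer [ 425.4 -297.9   12. ] [ 433.3 -238.9   12. ] inner floor [ 427.6 -288.4    6. ] [ 433.1 -247.3    6. ] inner top [ 426.6 -288.6   12. ] [ 432.1 -247.6   12. ]
rails outer [ 480.5 -306.5   12. ] [ 488.9 -244.9   12. ] inner floor [ 483.8 -296.7    6. ] [ 489.6 -253.8    6. ] inner top [ 481.9 -296.8   12. ] [ 487.6 -254.    12. ]
near wall top [ 399.8 -295.3   18. ] [ 408.1 -233.8   18. ] [ 409.9 -296.3   18. ] [ 418.1 -235.5   18. ]
far wall top [ 486.7 -307.    18. ] [ 494.9 -246.8   18. ] [ 496.2 -309.1   18. ] [ 504.4 -247.9   18. ]
[186, 184, 191, 197, 196, 206, 232, 244, 251, 251, 251, 247, 193, 177, 169, 159, 147, 146, 146, 146, 146, 146, 148, 148, 150, 149, 151, 150, 149, 144, 146, 149, 146, 145, 148, 151, 150, 150, 150, 150, 150, 152, 148, 148, 148, 148, 146, 148, 153, 157, 155, 153, 152, 150, 152, 150, 148, 167, 179, 179, 181, 182, 180, 175, 171, 152, 126, 114, 110, 115, 115, 116, 115, 120, 118]
[191, 191, 191, 192, 191, 209, 240, 249, 252, 252, 248, 197, 178, 176, 167, 150, 144, 148, 147, 150, 146, 149, 148, 148, 147, 150, 149, 150, 149, 145, 146, 149, 149, 147, 149, 150, 154, 151, 149, 150, 153, 151, 147, 149, 148, 149, 150, 150, 152, 154, 156, 154, 152, 151, 152, 150, 150, 154, 180, 179, 180, 181, 183, 179, 174, 169, 146, 125, 115, 110, 109, 109, 109, 111, 113]
[197, 196, 195, 190, 186, 182, 186, 206, 213, 239, 253, 253, 253, 253, 253, 253, 253, 253, 253, 252, 247, 243, 242, 241, 241, 241, 241, 241, 239, 218, 163, 154, 156, 154, 153, 154, 154, 153, 153, 151, 152, 151, 154, 151, 152, 151, 153, 152, 151, 151, 152, 151, 152, 151, 152, 154, 151, 152, 150, 150, 151, 153, 151, 149, 151, 150, 152, 152, 149, 152, 151, 150, 151, 152, 151, 150, 150, 152, 153, 152, 151, 151, 149, 151, 151, 151, 149, 151, 152, 150, 149, 152, 149, 141, 129, 119, 119, 144, 172, 178, 180, 181, 179, 182, 181, 180, 181, 186, 189, 192, 196, 196, 193, 189, 190]
```

```bash
cat >> h.py <<'E'
RD=Ro.from_euler('x',180,degrees=True)
def down(yaw): return Ro.from_euler('z',yaw+180,degrees=True)*RD       # yaw = heading of the cassette x axis
def tilt(yaw): 
    y=Ro.from_euler('z',yaw,degrees=True).apply([0,1,0]); return Ro.from_rotvec(-np.radians(30)*y)*down(yaw)
def delta(p,R):
    s=r.get_state(); q=Ro.from_euler('xyz',s['eef_rot'],degrees=True)
    print('tcp',s['tcp_pos'].round(4),'travel',((np.array(p)-s['tcp_pos'])/.5).round(4),'rot',((R*q.inv()).as_rotvec(degrees=True)/90).round(4))
def nrm(yaw): y=np.radians(yaw);return np.array([-.5*np.cos(y),-.5*np.sin(y),.8660])
E
python3 - <<'E'
from h import *
n=nrm(-4);tag=np.array([.6253,.0568,.0595]);print(tag+n*.003,n);delta(tag+n*.113,tilt(-4))
E
```

```text
[0.62380365 0.05690463 0.062098  ] [-0.49878203  0.03487824  0.866     ]
tcp [ 0.4496 -0.2749  0.2006] travel [ 0.2387  0.6712 -0.0864] rot [-0.0338 -0.3317  0.0396]
```

arm_command(travel=[[0.24,0.67,-0.086],[0.24,0.67,-0.086],[0.24,0.67,-0.086],[0.24,0.67,-0.086],[0.24,0.67,-0.086],[0.24,0.67,-0.086],[0.24,0.67,-0.086],[0.24,0.67,-0.086],[0.24,0.67,-0.086],[0.24,0.67,-0.086]], delta_rot=[[-0.034,-0.332,0.04],[-0.034,-0.332,0.04],[-0.034,-0.332,0.04],[-0.034,-0.332,0.04],[-0.034,-0.332,0.04],[-0.034,-0.332,0.04],[-0.034,-0.332,0.04],[-0.034,-0.332,0.04],[-0.034,-0.332,0.04],[-0.034,-0.332,0.04]])

```text
time_s: 2.82
tcp_pos: [0.5637, 0.0492, 0.1779]
eef_rot: [179.5, 28.0, 176.6]
contact_force: [0.5, -0.1, -0.1]
gripper_width: 0.0557
gripper_force: 0.0
```

Run:
```python
from h import *
wcap('w2')
```

```text
(no output)
```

View pics/w2b.png

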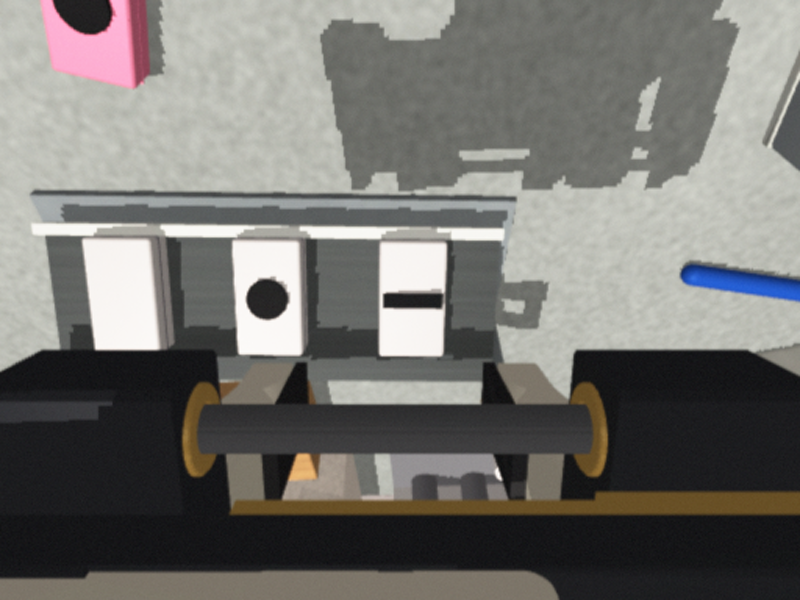

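The wrist view shows three white cassettes in the rack: plain at (125,293), round disc at (268,298) and bar at (413,300). The pink one at (90,40), and the yellow and turquoise ones seen earlier, are only look-alikes on the table. The bar cassette comes first. I'll let the arm settle, then measure its tag.

arm_command(travel=[[0,0,0],[0,0,0],[0,0,0]], delta_rot=[[0,0,0],[0,0,0],[0,0,0]])

```text
time_s: 3.25
tcp_pos: [0.5637, 0.0499, 0.1777]
eef_rot: [179.6, 28.0, 176.8]
contact_force: [-0.3, 0.6, -0.6]
gripper_width: 0.056
gripper_force: 0.0
```

```bash
cat >> h.py <<'E'
def blobs(c,u0,u1,v0,v1,th=70):
    g=cv2.cvtColor(c['img'],cv2.COLOR_RGB2GRAY);m=np.zeros_like(g);m[v0:v1,u0:u1]=(g[v0:v1,u0:u1]<th)*255
    n,l,st,ce=cv2.connectedComponentsWithStats(m);return [(st[i],ce[i]) for i in range(1,n) if st[i][4]>60]
E
python3 - <<'E'
from h import *
c=wcap('w3');print(r.get_state()['joints'].round(1))
for u in((150,192),(243,287)):
    for st,ce in blobs(c,*u,160,222,60): print(st,ce.round(1),plane(c,ce,.0595).round(4))
g=cv2.cvtColor(c['img'],cv2.COLOR_RGB2GRAY)
E
```

```text
[  21.     0.2  -58.2   62.5  -12.  -173.6]
[157 179  26  25 476] [169.6 190.9] [ 0.6186 -0.0209  0.0595]
[284 164   3  58  93] [285.5 198.3] [0.6328 0.0753 0.0595]
[245 188  37   9 315] [262.5 192.1] [0.6246 0.056  0.0595]
```

Run:
```python
from h import *
delta([.52,.05,.2],down(-4+90-180)); delta([.52,.05,.2],down(-4))
```

```text
tcp [0.5637 0.05   0.1777] travel [-0.0875 -0.      0.0446] rot [ 0.2554  0.2322 -0.9878]
tcp [0.5637 0.05   0.1777] travel [-0.0875 -0.      0.0446] rot [ 0.0148  0.3103 -0.0096]
```

arm_command(travel=[[-0.088,0,0.045],[-0.088,0,0.045],[-0.088,0,0.045],[-0.088,0,0.045],[-0.088,0,0.045],[-0.088,0,0.045]], delta_rot=[[0.015,0.31,-0.01],[0.015,0.31,-0.01],[0.015,0.31,-0.01],[0.015,0.31,-0.01],[0.015,0.31,-0.01],[0.015,0.31,-0.01]])

```text
time_s: 4.05
tcp_pos: [0.5209, 0.0503, 0.1996]
eef_rot: [180.0, -0.0, 175.9]
contact_force: [0.8, 0.1, -0.3]
gripper_width: 0.0565
gripper_force: 0.0
```

Run:
```python
from h import *
s=r.get_state();print(s['joints'].round(2),s['tcp_pos'],s['eef_rot'])
```

```text
[ 2.701e+01  8.360e+00 -2.214e+01 -2.000e-02 -5.951e+01 -1.211e+02] [0.52085601 0.05028426 0.19964235] [ 1.79989133e+02 -1.00034290e-02  1.75894967e+02]
```

arm_command(travel=[[-0.14,0.45,0],[-0.14,0.45,0],[-0.14,0.45,0],[-0.14,0.45,0],[-0.14,0.45,0],[-0.14,0.45,0],[-0.14,0.45,0],[-0.14,0.45,0],[-0.14,0.45,0],[-0.14,0.45,0]], delta_rot=[[0,0,1],[0,0,1],[0,0,1],[0,0,1],[0,0,1],[0,0,1],[0,0,1],[0,0,1],[0,0,1],[0,0,1]])

```text
time_s: 5.3
tcp_pos: [0.4492, 0.2745, 0.2001]
eef_rot: [-180.0, 0.0, -94.1]
contact_force: [-0.3, -0.6, -0.1]
gripper_width: 0.056
gripper_force: 0.0
```

arm_command(travel=[[0,0,0],[0,0,0],[0,0,0],[0,0,0],[0,0,0],[0,0,0],[0,0,0],[0,0,0],[0,0,0],[0,0,0]], delta_rot=[[0,0,1],[0,0,1],[0,0,1],[0,0,1],[0,0,1],[0,0,1],[0,0,1],[0,0,1],[0,0,1],[0,0,1]])

```text
time_s: 6.55
tcp_pos: [0.4494, 0.2748, 0.2001]
eef_rot: [180.0, -0.0, -4.2]
contact_force: [-1.0, -1.0, 0.0]
gripper_width: 0.0562
gripper_force: 0.0
```

Run:
```python
from h import *
wcap('w4');s=r.get_state();print(s['joints'].round(2),s['tcp_pos'],s['eef_rot'])
```

```text
[ 5.280e+01  8.680e+00 -2.169e+01  1.000e-02 -5.965e+01  3.300e+01] [0.44949429 0.27487375 0.20013855] [ 1.79984043e+02  1.57315660e-03 -4.19946264e+00]
```

View pics/w4b.png

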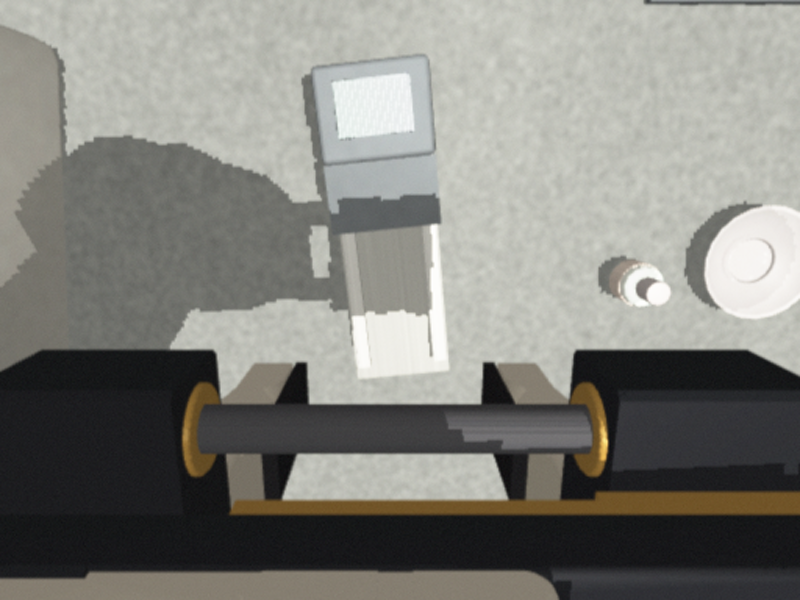

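Run:
```python
from h import *
c=ld('w4');f=lambda u,v:((u+.5)*.64-.5,(v+.5)*.64-.5)
L=[((358,378),(-70,31,6)),((448,371),(-70,-31,6)),((331,232),(32,31,40)),((440,222),(32,-31,40)),((325,165),(70,31,46)),((437,153),(70,-31,46)),((312,68),(120,31,46)),((428,56),(120,-31,46))]
M=[np.array(m)/1e3 for _,m in L];W=[plane(c,f(*p),m[2]/1e3) for p,m in L]
print(fit2(M,W));print(fit2(M[:4],W[:4]))
a=W;print(np.round(W,4).tolist())
g=cv2.cvtColor(c['img'],cv2.COLOR_RGB2GRAY)
for v in(165,185,215,228): print(v,g[v,212:292].tolist())
```

```text
(array([0.45383233, 0.27572922]), np.float64(1.3112639212411616), array([[ 0.4, -0.6],
       [-0.4,  0.2],
       [ 1.5,  0.7],
       [ 1.2,  0.8],
       [ 0.1, -1.4],
       [ 0.4,  0.2],
       [-1.6, -1. ],
       [-1.7,  1.1]]))
(array([0.45451704, 0.27608875]), np.float64(1.5824705368124554), array([[-0.1, -0.7],
       [-1.2,  0.1],
       [ 1. ,  0.2],
       [ 0.4,  0.3]]))
[[0.3836, 0.3045, 0.006], [0.3842, 0.2433, 0.006], [0.4866, 0.3082, 0.04], [0.4877, 0.2463, 0.04], [0.5232, 0.3069, 0.046], [0.525, 0.2465, 0.046], [0.5715, 0.3085, 0.046], [0.5728, 0.2486, 0.046]]
165 [124, 116, 116, 116, 114, 112, 119, 133, 154, 169, 173, 177, 176, 175, 175, 174, 167, 141, 144, 147, 143, 147, 146, 149, 148, 147, 147, 147, 146, 143, 145, 144, 148, 146, 145, 145, 146, 147, 147, 147, 143, 147, 145, 145, 144, 143, 145, 147, 146, 146, 146, 144, 145, 146, 145, 145, 144, 144, 142, 147, 168, 172, 175, 181, 218, 252, 253, 252, 246, 233, 205, 200, 198, 195, 193, 190, 192, 194, 197, 197]
185 [109, 111, 113, 114, 114, 113, 116, 115, 114, 120, 149, 161, 170, 173, 178, 175, 173, 171, 168, 148, 146,
[... 405 characters left out ...]
 251, 248, 220, 235, 238, 237, 236, 235, 238, 237, 238, 238, 238, 238, 238, 239, 238, 237, 236, 237, 237, 238, 238, 238, 238, 238, 239, 240, 238, 237, 238, 240, 239, 240, 241, 240, 240, 239, 240, 240, 228, 164, 172, 231, 250, 252, 253, 253, 252, 252, 251, 245, 233, 201, 193, 190, 194, 197, 200]
228 [197, 196, 197, 199, 197, 193, 189, 188, 184, 181, 183, 187, 192, 195, 205, 227, 242, 249, 249, 251, 251, 251, 250, 249, 235, 232, 237, 238, 236, 235, 237, 237, 238, 238, 238, 237, 238, 237, 238, 237, 236, 236, 236, 237, 237, 238, 238, 237, 238, 239, 238, 236, 236, 239, 238, 238, 239, 240, 240, 238, 239, 239, 235, 212, 215, 240, 250, 251, 252, 252, 252, 252, 251, 246, 235, 200, 190, 190, 191, 191]
```

Run:
```python
from h import *
c=ld('w4')
for v,l,q,li,ri in((165,219.7,281.7,228.5,271.5),(185,221.6,283.3,230.6,273.5),(215,225.5,286,235,276)):
    a,b=plane(c,(l,v),.012),plane(c,(q,v),.012); d,e=plane(c,(li,v),.012),plane(c,(ri,v),.006)
    print((a*1e3).round(1),(b*1e3).round(1),((a+b)/2*1e3).round(1),np.linalg.norm(a-b).round(4),'inner',(d*1e3).round(1),(e*1e3).round(1))
n=nrm(-4.4);tag=np.array([.6249,.0564,.0595]);print(n,tag+n*.003);R=tilt(-4.4)*Ro.from_euler('z',180,degrees=True)
delta(tag+n*.063+np.array([-.04,0,.02]),R);delta(tag+n*.063,R)
```

```text
[466.9 305.6  12. ] [462.5 245.   12. ] [464.7 275.3  12. ] 0.0608 inner [466.3 297.   12. ] [462.2 254.7   6. ]
[446.8 305.7  12. ] [442.3 244.4  12. ] [444.6 275.   12. ] 0.0615 inner [446.1 296.7  12. ] [441.7 253.8   6. ]
[415.3 304.7  12. ] [410.8 243.2  12. ] [413.1 273.9  12. ] 0.0617 inner [414.6 295.1  12. ] [409.6 253.1   6. ]
[-0.49852638  0.03835951  0.866     ] [0.62340442 0.05651508 0.062098  ]
tcp [0.4495 0.2749 0.2001] travel [ 0.208  -0.4321 -0.1322] rot [-0.0248 -0.3324 -0.0021]
tcp [0.4495 0.2749 0.2001] travel [ 0.288  -0.4321 -0.1722] rot [-0.0248 -0.3324 -0.0021]
```

arm_command(travel=[[0.2,-0.43,-0.08],[0.2,-0.43,-0.08],[0.2,-0.43,-0.08],[0.2,-0.43,-0.08],[0.2,-0.43,-0.08],[0.2,-0.43,-0.08],[0.288,-0.432,-0.172],[0.288,-0.432,-0.172],[0.288,-0.432,-0.172],[0.288,-0.432,-0.172],[0.288,-0.432,-0.172]], delta_rot=[[-0.025,-0.332,-0.002],[-0.025,-0.332,-0.002],[-0.025,-0.332,-0.002],[-0.025,-0.332,-0.002],[-0.025,-0.332,-0.002],[-0.025,-0.332,-0.002],[-0.025,-0.332,-0.002],[-0.025,-0.332,-0.002],[-0.025,-0.332,-0.002],[-0.025,-0.332,-0.002],[-0.025,-0.332,-0.002]])

```text
time_s: 7.98
tcp_pos: [0.5921, 0.0649, 0.1448]
eef_rot: [179.0, -27.3, -4.0]
contact_force: [0.1, -0.7, 0.1]
gripper_width: 0.0563
gripper_force: 0.0
```

Run:
```python
from h import *
s=r.get_state();print(s['joints'].round(2),s['tcp_pos'],s['eef_rot'])
n=nrm(-4.4);tag=np.array([.6249,.0564,.0595]);R=tilt(-4.4)*Ro.from_euler('z',180,degrees=True)
print((tag+n*.063).round(4));delta(tag+n*.063,R);delta(tag+n*.004,R)
```

```text
[  8.49   5.85 -58.23  95.47  -6.67 -16.68] [0.59208694 0.06490263 0.14480343] [179.03929794 -27.30706722  -4.01114279]
[0.5935 0.0588 0.1141]
tcp [0.5921 0.0649 0.1448] travel [ 0.0028 -0.0122 -0.0615] rot [ 0.0071 -0.0305  0.0008]
tcp [0.5921 0.0649 0.1448] travel [ 0.0616 -0.0167 -0.1637] rot [ 0.0071 -0.0305  0.0008]
```

```bash
cat > kin.py <<'E'
import numpy as np
from scipy.spatial.transform import Rotation as Ro
from scipy.optimize import least_squares
D=[([-50.4705,20.5929,.6364,-.0189,-70.1366,-16.506],[.26379,-.62085,.24463],[179.906,-.009,-156.983]),
([21,.2,-58.2,62.5,-12,-173.6],[.5637,.05,.1777],[179.6,28,176.8]),
([27.01,8.36,-22.14,-.02,-59.51,-121.1],[.52086,.05028,.19964],[179.99,-.01,175.895]),
([52.8,8.68,-21.69,.01,-59.65,33],[.44949,.27487,.20014],[179.98,0,-4.2]),
([8.49,5.85,-58.23,95.47,-6.67,-16.68],[.59209,.0649,.1448],[179.04,-27.307,-4.011])]
def rows(q):
    j1,j2,j3=np.radians(q[:3]);f=j2-j3;e=np.array([np.cos(j1),np.sin(j1),0]);l=np.array([-np.sin(j1),np.cos(j1),0]);z=np.array([0,0,1.])
    F=Ro.from_euler('zy',[j1,f]) if 0 else Ro.from_euler('z',j1)*Ro.from_euler('y',f)
    return e,l,z,j2,f,F
def A(q,t):
    e,l,z,j2,f,F=rows(q)
    return np.stack([e,z,l,e*np.sin(j2)+z*np.cos(j2),e*np.sin(f)+z*np.cos(f),e*np.cos(f)-z*np.sin(f),t],1)
def Rt(q,s4,s5,s6,c):
    return rows(q)[5]*Ro.from_euler('x',s4*q[3],degrees=True)*Ro.from_euler('y',s5*q[4],degrees=True)*Ro.from_euler('x',s6*q[5],degrees=True)*c
def fit():
    R=[Ro.from_euler('xyz',d[2],degrees=True) for d in D]
    M=np.vstack([A(d[0],x.as_matrix()[:,2]) for d,x in zip(D,R)]);b=np.hstack([d[1] for d in D])
    p,res,rk,sv=np.linalg.lstsq(M,b,rcond=1e-6)
    best=min(((max((Rt(d[0],a,-1,g,Ro.identity()).inv()*x*(Rt(D[0][0],a,-1,g,Ro.identity()).inv()*R[0]).inv()).magnitude() for d,x in zip(D,R)),a,g) for a in(1,-1) for g in(1,-1))
    c=Rt(D[0][0],best[1],-1,best[2],Ro.identity()).inv()*R[0]
    return p,(M@p-b)*1e3,best,c
P,RES,BEST,C=fit()
def fk(q):
    R=Rt(q,BEST[1],-1,BEST[2],C);return A(q,R.as_matrix()[:,2])@P,R
LO=np.array([-176,-82,-58.2,-173.8,-174.7,-.11*0-173.6]);LO=np.array([-176.03,-82.01,-58.28,-173.87,-174.79,-173.66]);HI=np.array([176.03,121.73,71.71,95.51,-.11,173.66])
def ik(p,R,q0,n=12):
    sol=[]
    rng=np.random.default_rng(0)
    for k in range(n):
        x=np.clip(np.array(q0)+(k>0)*rng.normal(0,40,6),LO+.5,HI-.5)
        f=lambda q:np.r_[(fk(q)[0]-p)*10,(fk(q)[1]*R.inv()).as_rotvec()]
        s=least_squares(f,x,bounds=(LO,HI))
        sol.append((round(float(np.linalg.norm(s.fun)),4),s.x.round(1).tolist()))
    sol.sort(key=lambda a:a[0]);return sol[:3]
E
python3 - <<'E'
from kin import *; from h import tilt,nrm
print(P.round(4),RES.round(1),BEST)
q0=D[4][0];n=nrm(-4.4);tag=np.array([.6249,.0564,.0595]);F=Ro.from_euler('z',180,degrees=True)
for d in(.004,.033,.063,.1):
  for R,nm in((tilt(-4.4)*F,'flip'),(tilt(-4.4),'norm')): print(d,nm,ik(tag+n*d,R,q0)[:2])
E
```

```text
Traceback (most recent call last):
  File "kin.py", line 22
    best=min(((max((Rt(d[0],a,-1,g,Ro.identity()).inv()*x*(Rt(D[0][0],a,-1,g,Ro.identity()).inv()*R[0]).inv()).magnitude() for d,x in zip(D,R)),a,g) for a in(1,-1) for g in(1,-1))
            ^
SyntaxError: '(' was never closed
```

```bash
python3 - <<'E'
s=open('kin.py').read().split('\n')
i=[k for k,l in enumerate(s) if l.strip().startswith('best=min')][0]
s[i:i+1]=["    def err(a,g):","        c=[Rt(d[0],a,-1,g,Ro.identity()).inv()*x for d,x in zip(D,R)]","        return max((y*c[0].inv()).magnitude() for y in c)","    best=min((err(a,g),a,g) for a in (1,-1) for g in (1,-1))"]
open('kin.py','w').write('\n'.join(s))
E
cat > t.py <<'E'
from kin import *; from h import tilt,nrm
print(P.round(4),RES.round(1),BEST)
q0=D[4][0];n=nrm(-4.4);tag=np.array([.6249,.0564,.0595]);F=Ro.from_euler('z',180,degrees=True)
for d in(.004,.033,.063,.1):
  for R,nm in((tilt(-4.4)*F,'flip'),(tilt(-4.4),'norm')): print(d,nm,ik(tag+n*d,R,q0)[:2])
E
python3 t.py
```

```text
[ 0.355  -0.9745 -0.1574  0.7712  0.3118 -0.1282 -0.11  ] [   4.5   48.3  -50.3  -39.7    4.5  -11.2    9.4   43.3   32.7  -10.7
   43.    31.6   31.8 -118.1   -2.7] (0.0017436375548460744, -1, -1)
0.004 flip [(0.0, [17.8, 34.8, 36.0, 12.2, -63.5, 65.0]), (0.0, [17.8, 34.8, 36.0, 12.2, -63.5, 65.0])]
0.004 norm [(0.0, [17.8, 34.8, 36.0, 12.2, -63.5, -115.0]), (0.6908, [16.8, 28.6, 6.8, 80.4, -16.0, 173.7])]
0.033 flip [(0.0, [18.3, 32.3, 30.8, 12.7, -61.1, 63.9]), (0.0, [18.3, 32.3, 30.8, 12.7, -61.1, 63.9])]
0.033 norm [(0.0, [18.3, 32.3, 30.8, 12.7, -61.1, -116.1]), (0.5141, [16.5, 5.9, -58.3, 95.5, -21.0, 155.7])]
0.063 flip [(0.0, [18.8, 29.4, 24.7, 13.4, -58.1, 62.4]), (0.0, [18.8, 29.4, 24.7, 13.4, -58.1, 62.4])]
0.063 norm [(0.0, [18.8, 29.4, 24.7, 13.4, -58.1, -117.6]), (0.304, [17.9, 4.8, -58.3, 95.5, -16.4, 154.8])]
0.1 flip [(0.0, [19.5, 25.5, 15.8, 14.6, -53.4, 60.2]), (0.0, [19.5, 25.5, 15.8, 14.6, -53.4, 60.2])]
0.1 norm [(0.0, [19.5, 25.5, 15.8, 14.6, -53.4, -119.8]), (0.0446, [19.4, 3.5, -58.3, 95.4, -12.2, 153.9])]
```

```bash
python3 - <<'E'
s=open('kin.py').read()
s=s.replace("e*np.cos(f)-z*np.sin(f),t],1)","e*np.cos(f)-z*np.sin(f),t,(F*Ro.from_euler('x',-q[3],degrees=True)).apply([0,1,0]),(F*Ro.from_euler('x',-q[3],degrees=True)*Ro.from_euler('y',-q[4],degrees=True)).apply([0,0,1])][:NC],1)")
s=s.replace("D=[(","NC=8\nD=[(",1)
open('kin.py','w').write(s)
E
python3 t.py; sed -i 's/^NC=8/NC=9/' kin.py; python3 t.py
```

```text
[ 3.000e-04  1.953e-01 -2.000e-04  6.030e-01  6.000e-04  4.627e-01
  3.578e-01 -1.917e-01] [ 0.  -0.1 -0.1  0.1  0.1 -0.  -0.1 -0.   0.1  0.  -0.1  0.1 -0.1 -0.1
 -0. ] (0.0017436375548460744, -1, -1)
0.004 flip [(0.169, [7.4, 16.5, -54.2, 95.5, -6.8, -16.9]), (0.169, [7.4, 16.5, -54.2, 95.5, -6.8, -16.9])]
0.004 norm [(0.0792, [-12.5, 17.4, -40.9, -173.9, -0.1, 90.8]), (0.169, [7.4, 16.5, -54.2, 95.5, -6.8, 163.1])]
0.033 flip [(0.1362, [7.7, 12.9, -56.0, 95.5, -6.8, -16.9]), (0.1362, [7.7, 12.9, -56.0, 95.5, -6.8, -16.9])]
0.033 norm [(0.1003, [-12.7, 13.7, -42.7, -173.9, -0.1, 90.9]), (0.1362, [7.7, 12.9, -56.0, 95.5, -6.8, 163.1])]
0.063 flip [(0.0991, [7.9, 9.0, -57.8, 95.5, -6.7, -16.9]), (0.0991, [7.9, 9.0, -57.8, 95.5, -6.7, -16.9])]
0.063 norm [(0.0991, [7.9, 9.0, -57.8, 95.5, -6.7, 163.1]), (0.0991, [7.9, 9.0, -57.8, 95.5, -6.7, 163.1])]
0.1 flip [(0.0722, [17.8, 4.5, -58.3, 73.0, -10.5, -2.9]), (0.0722, [17.8, 4.5, -58.3, 73.0, -10.5, -2.9])]
0.1 norm [(0.0789, [18.0, 4.8, -58.3, 75.2, -11.8, 173.7]), (0.0789, [18.0, 4.8, -58.3, 75.2, -11.8, 173.7])]
[ 9.000e-04  1.956e-01
[... 365 characters left out ...]
693, [7.4, 16.5, -54.2, 95.5, -6.8, 163.1])]
0.033 flip [(0.1364, [7.6, 12.9, -56.0, 95.5, -6.7, -16.9]), (0.1364, [7.6, 12.9, -56.0, 95.5, -6.7, -16.9])]
0.033 norm [(0.101, [-12.8, 13.7, -42.8, -173.9, -0.1, 91.0]), (0.1364, [7.6, 12.9, -56.0, 95.5, -6.7, 163.1])]
0.063 flip [(0.0993, [7.9, 9.0, -57.8, 95.5, -6.7, -16.9]), (0.0993, [7.9, 9.0, -57.8, 95.5, -6.7, -16.9])]
0.063 norm [(0.0993, [7.9, 9.0, -57.8, 95.5, -6.7, 163.1]), (0.0993, [7.9, 9.0, -57.8, 95.5, -6.7, 163.1])]
0.1 flip [(0.0721, [17.8, 4.5, -58.3, 73.0, -10.4, -2.9]), (0.0721, [17.8, 4.5, -58.3, 73.0, -10.4, -2.9])]
0.1 norm [(0.0788, [17.9, 4.8, -58.3, 75.2, -11.8, 173.7]), (0.0788, [17.9, 4.8, -58.3, 75.2, -11.8, 173.7])]
```

```bash
cat > t2.py <<'E'
from kin import *; from h import tilt,nrm
import sys
F=Ro.from_euler('z',180,degrees=True);yaw=-4.4;n=nrm(yaw)
ya=Ro.from_euler('z',yaw,degrees=True).apply([0,1,0])
rng=np.random.default_rng(1)
def best(p,R,N=25):
    b=(9,None)
    f=lambda q:np.r_[(fk(q)[0]-p)*10,(fk(q)[1]*R.inv()).as_rotvec()]
    for k in range(N):
        x=np.array([rng.uniform(-60,60),rng.uniform(-10,50),rng.uniform(-57,20),rng.uniform(-173,95),rng.uniform(-90,-1),rng.uniform(-170,170)])
        s=least_squares(f,x,bounds=(LO,HI),max_nfev=60);v=np.linalg.norm(s.fun)
        if v<b[0]: b=(v,s.x.round(1).tolist())
        if v<1e-3: break
    return round(b[0],4),b[1]
for nm,tag in (('bar',[.6249,.0564,.0595]),('disc',[.6186,-.0209,.0595])):
  for d in(.004,.06):
    for th in (0,8):
      for fl in (0,1):
        R=Ro.from_rotvec(np.radians(th)*ya)*tilt(yaw)*(F if fl else Ro.identity())
        print(nm,d,'tilt',30-th,'flip',fl,best(np.array(tag)+n*d,R))
E
time python3 t2.py
```

```text
bar 0.004 tilt 30 flip 0 (np.float64(0.08), [-12.6, 17.4, -40.9, -173.9, -0.1, 90.9])
bar 0.004 tilt 30 flip 1 (np.float64(0.08), [-12.6, 17.4, -40.9, -173.9, -0.1, -89.1])
bar 0.004 tilt 22 flip 0 (np.float64(0.0362), [5.8, 16.6, -54.2, 95.5, -4.0, 164.9])
bar 0.004 tilt 22 flip 1 (np.float64(0.0362), [5.8, 16.6, -54.2, 95.5, -4.0, -15.1])
bar 0.06 tilt 30 flip 0 (np.float64(0.1032), [7.9, 9.4, -57.7, 95.5, -6.7, 163.1])
bar 0.06 tilt 30 flip 1 (np.float64(0.1032), [7.9, 9.4, -57.7, 95.5, -6.7, -16.9])
bar 0.06 tilt 22 flip 0 (np.float64(0.0), [20.9, 10.2, -54.1, 58.7, -10.8, -171.9])
bar 0.06 tilt 22 flip 1 (np.float64(0.0), [20.9, 10.2, -54.1, 58.7, -10.8, 8.1])
disc 0.004 tilt 30 flip 0 (np.float64(0.1412), [-19.9, 16.9, -41.7, -173.9, -0.1, 97.2])
disc 0.004 tilt 30 flip 1 (np.float64(0.1412), [-19.9, 16.9, -41.7, -173.9, -0.1, -82.8])
disc 0.004 tilt 22 flip 0 (np.float64(0.048), [-3.2, 15.9, -54.9, 95.5, -0.7, 173.4])
disc 0.004 tilt 22 flip 1 (np.float64(0.048), [-3.2, 15.9, -54.9, 95.5, -0.7, -6.6])
disc 0.06 tilt 30 flip 0 (np.float64(0.1183), [-2.7, 8.5, -58.3, 95.5, -1.4, 172.9])
disc 0.06 tilt 30 flip 1 (np.float64(0.1183), [-2.7, 8.5, -58.3, 95.5, -1.4, -7.1])
disc 0.06 tilt 22 flip 0 (np.float64(0.0), [14.3, 9.4, -54.1, 51.1, -8.9, -158.2])
disc 0.06 tilt 22 flip 1 (np.float64(0.0), [14.3, 9.4, -54.1, 51.1, -8.9, 21.8])
real	1m12.344s
user	1m12.298s
sys	0m0.227s
```

```bash
cat > t3.py <<'E'
from kin import *; from h import tilt,nrm
F=Ro.from_euler('z',180,degrees=True);yaw=-4.4;n=nrm(yaw)
ya=Ro.from_euler('z',yaw,degrees=True).apply([0,1,0]);sl=np.cross(ya,n)
def sol(p,R,q0):
    f=lambda q:np.r_[(fk(q)[0]-p)*10,(fk(q)[1]*R.inv()).as_rotvec()]
    s=least_squares(f,np.clip(q0,LO+.05,HI-.05),bounds=(LO,HI));return np.linalg.norm(s.fun),s.x
if __name__=='__main__':
  print('slope dir',sl)
  for nm,tag in (('bar',[.6249,.0564,.0595]),('disc',[.6186,-.0209,.0595])):
   for th in (20,18,16,14,12,8):
    q=np.array([20.9,10.2,-54.1,58.7,-10.8,8.1]);o=[]
    for d in(.12,.08,.06,.03,.015,.004):
      R=Ro.from_rotvec(np.radians(30-th)*ya)*tilt(yaw)*F
      e,q=sol(np.array(tag)+n*d-.01*sl,R,q);o.append((round(float(e),3),q.round(0).tolist()))
    print(nm,th,o[0],o[2],o[-2],o[-1])
E
python3 t3.py
```

```text
slope dir [ 0.86344768 -0.06643868  0.5       ]
bar 20 (0.0, [32.0, 4.0, -47.0, 28.0, -25.0, 30.0]) (0.0, [26.0, 11.0, -51.0, 43.0, -15.0, 20.0]) (0.002, [6.0, 15.0, -56.0, 96.0, -3.0, -15.0]) (0.014, [6.0, 17.0, -55.0, 96.0, -4.0, -15.0])
bar 18 (0.0, [32.0, 5.0, -43.0, 22.0, -29.0, 35.0]) (0.0, [28.0, 12.0, -46.0, 30.0, -20.0, 30.0]) (0.0, [23.0, 16.0, -50.0, 46.0, -11.0, 18.0]) (0.0, [19.0, 17.0, -51.0, 57.0, -9.0, 11.0])
bar 16 (0.0, [32.0, 6.0, -40.0, 18.0, -32.0, 40.0]) (0.0, [29.0, 13.0, -42.0, 22.0, -24.0, 37.0]) (0.0, [26.0, 17.0, -43.0, 28.0, -17.0, 33.0]) (0.0, [26.0, 19.0, -44.0, 31.0, -16.0, 31.0])
bar 14 (0.0, [31.0, 7.0, -37.0, 14.0, -35.0, 43.0]) (0.0, [29.0, 13.0, -38.0, 17.0, -28.0, 43.0]) (0.0, [27.0, 18.0, -39.0, 20.0, -22.0, 41.0]) (0.0, [27.0, 19.0, -39.0, 21.0, -21.0, 40.0])
bar 12 (0.0, [31.0, 8.0, -35.0, 11.0, -38.0, 47.0]) (0.0, [28.0, 14.0, -35.0, 13.0, -31.0, 47.0]) (0.0, [27.0, 19.0, -35.0, 14.0, -26.0, 46.0]) (0.0, [27.0, 20.0, -35.0, 15.0, -25.0, 46.0])
bar 8 (0.0, [29.0, 10.0, -30.0, 6.0, -44.0, 52.0]) (0.0, [27.0, 16.0, -30.0, 7.0, -38.0, 53.0]) (0.0,
[... 525 characters left out ...]
, [21.0, 12.0, -41.0, 17.0, -23.0, 49.0]) (0.0, [19.0, 17.0, -43.0, 22.0, -17.0, 46.0]) (0.0, [19.0, 18.0, -43.0, 24.0, -16.0, 45.0])
disc 14 (0.0, [23.0, 6.0, -37.0, 11.0, -35.0, 54.0]) (0.0, [21.0, 12.0, -38.0, 13.0, -27.0, 54.0]) (0.0, [20.0, 18.0, -39.0, 15.0, -22.0, 52.0]) (0.0, [19.0, 19.0, -39.0, 16.0, -20.0, 52.0])
disc 12 (0.0, [22.0, 7.0, -35.0, 9.0, -38.0, 57.0]) (0.0, [21.0, 13.0, -35.0, 10.0, -31.0, 57.0]) (0.0, [19.0, 18.0, -35.0, 11.0, -26.0, 57.0]) (0.0, [19.0, 20.0, -35.0, 11.0, -25.0, 57.0])
disc 8 (0.0, [21.0, 9.0, -30.0, 5.0, -44.0, 61.0]) (0.0, [20.0, 15.0, -30.0, 5.0, -37.0, 62.0]) (0.0, [19.0, 20.0, -30.0, 6.0, -33.0, 62.0]) (0.0, [18.0, 21.0, -30.0, 6.0, -32.0, 63.0])
```

```bash
cat > g.py <<'E'
from h import *
F=Ro.from_euler('z',180,degrees=True);yaw=-4.4;n=nrm(yaw)
ya=Ro.from_euler('z',yaw,degrees=True).apply([0,1,0]);sl=np.cross(ya,n)
RG=Ro.from_rotvec(np.radians(15)*ya)*tilt(yaw)*F
def G(tag,d): return np.array(tag)+n*d-.012*sl
def RP(yw): return Ro.from_euler('z',yw-yaw,degrees=True)*Ro.from_rotvec(np.radians(30)*ya)*RG   # flat cassette, heading yw
E
python3 - <<'E'
from g import *
t=[.6248,.0563,.0595]
print(sl,n,G(t,.005),RG.as_euler('xyz',degrees=True))
for d in(.065,.005): delta(G(t,d),RG)
E
```

```text
[ 0.86344768 -0.06643868  0.5       ] [-0.49852638  0.03835951  0.866     ] [0.611946   0.05728906 0.05783   ] [-180.   -15.    -4.4]
tcp [0.5921 0.0649 0.1448] travel [-0.0201 -0.0106 -0.07  ] rot [ 0.02    0.1356 -0.0004]
tcp [0.5921 0.0649 0.1448] travel [ 0.0397 -0.0152 -0.1739] rot [ 0.02    0.1356 -0.0004]
```

arm_command(travel=[[-0.02,-0.011,-0.07],[-0.02,-0.011,-0.07],[-0.02,-0.011,-0.07],[-0.02,-0.011,-0.07],[-0.02,-0.011,-0.07],[-0.02,-0.011,-0.07],[-0.02,-0.011,-0.07],[-0.02,-0.011,-0.07]], delta_rot=[[0.02,0.136,0],[0.02,0.136,0],[0.02,0.136,0],[0.02,0.136,0],[0.02,0.136,0],[0.02,0.136,0],[0.02,0.136,0],[0.02,0.136,0]])

```text
time_s: 8.98
tcp_pos: [0.5825, 0.0576, 0.1096]
eef_rot: [179.9, -15.0, -4.5]
contact_force: [-0.9, 0.1, -0.3]
gripper_width: 0.056
gripper_force: 0.0
```

Run:
```python
from g import *
t=[.6248,.0563,.0595]
print(r.get_state()['joints'].round(1),r.get_state()['eef_rot'])
for d in(.065,.005): delta(G(t,d),RG)
c=wcap('w5')
for X in(G(t,.005)+.012*sl-.005*n,[.6187,-.0209,.0595]): print('pred px',proj(c,X))
```

```text
[ 29.1  12.3 -40.2  19.  -26.2  40.2] [179.94786978 -14.95967829  -4.48023592]
tcp [0.5825 0.0576 0.1096] travel [-0.001   0.004   0.0003] rot [ 0.0005 -0.0005  0.001 ]
tcp [0.5825 0.0576 0.1096] travel [ 0.0589 -0.0006 -0.1036] rot [ 0.0005 -0.0005  0.001 ]
pred px [248.8631064 178.4140642]
pred px [377.61134851 178.44469082]
```

Run:
```python
from h import *
c=ld('w5')
for u in((215,285),(345,410)):
    for st,ce in blobs(c,*u,140,215,60): print(st,ce.round(1),plane(c,ce,.0595).round(4))
g=cv2.cvtColor(c['img'],cv2.COLOR_RGB2GRAY);print(g[120:235:5,249].tolist(),g[195,200:300:4].tolist())
```

```text
[215 140   5  61 183] [216.5 171.9] [0.6302 0.0754 0.0595]
[223 171  52  13 626] [248.5 176.5] [0.6259 0.0565 0.0595]
[359 160  37  32 914] [377.4 175.6] [ 0.6204 -0.0209  0.0595]
[147, 246, 245, 245, 244, 244, 245, 244, 245, 245, 120, 26, 25, 242, 244, 244, 168, 167, 167, 166, 114, 112, 118] [88, 92, 92, 90, 85, 69, 244, 244, 245, 245, 244, 244, 245, 243, 243, 241, 245, 244, 244, 236, 74, 94, 98, 95, 96]
```

arm_command(travel=[[0.02,0,-0.035],[0.04,0,-0.069],[0.05,0,-0.086],[0.06,0,-0.104],[0.06,0,-0.104],[0.06,0,-0.104]], delta_rot=[[0,0,0],[0,0,0],[0,0,0],[0,0,0],[0,0,0],[0,0,0]])

```text
time_s: 9.78
tcp_pos: [0.6123, 0.0578, 0.0573]
eef_rot: [180.0, -14.9, -4.5]
contact_force: [0.0, -0.3, 0.3]
gripper_width: 0.0561
gripper_force: 0.0
```

arm_command(travel=[[0,0,0],[0,0,0],[0,0,0],[0,0,0],[0,0,0],[0,0,0]], delta_rot=[[0,0,0],[0,0,0],[0,0,0],[0,0,0],[0,0,0],[0,0,0]], grip=0.3, newtons=20)

```text
time_s: 10.52
tcp_pos: [0.6123, 0.058, 0.0573]
eef_rot: [-180.0, -14.9, -4.5]
contact_force: [-3.0, 1.0, 6.4]
gripper_width: 0.036
gripper_force: 20.0
```

arm_command(travel=[[-0.005,0,0.009],[-0.015,0.001,0.026],[-0.03,0.002,0.052],[-0.05,0.004,0.087],[-0.075,0.006,0.13],[-0.1,0.006,0.17],[-0.1,0.006,0.17],[-0.1,0.006,0.17]], delta_rot=[[0,0,0],[0,0,0],[0,0,0],[0,0,0],[0,0,0],[0,0,0],[0,0,0],[0,0,0]])

```text
time_s: 11.52
tcp_pos: [0.562, 0.061, 0.142]
eef_rot: [-180.0, -14.9, -4.5]
contact_force: [-0.1, 0.5, -1.4]
gripper_width: 0.0354
gripper_force: 20.0
```

```bash
cat >> g.py <<'E'
def place(nest,yw,x,h,up=0):   # TCP for flat cassette whose centre is at nest x, underside h above table
    a=np.radians(yw);e=np.array([np.cos(a),np.sin(a),0])
    return np.array([*nest,h])+e*(x-.012)+np.array([0,0,.030+up])
E
python3 - <<'E'
from g import *
s=r.get_state();print(s['gripper_width'],s['gripper_force'],s['contact_force'])
delta(place((.452,-.2715),-7.9,0,.006,.08),RP(-7.9))
delta(place((.452,-.2715),-7.9,0,.006,.0),RP(-7.9))
from kin import fk
from t3 import sol
q=s['joints']
for u in(.08,0):
  e,q=sol(place((.452,-.2715),-7.9,0,.006,u),RP(-7.9),q);print(e,q.round(1))
E
```

```text
0.035407294236964724 19.99903678894043 [-0.13120422  0.54678794 -1.3909856 ]
tcp [0.562 0.061 0.142] travel [-0.2437 -0.6616 -0.0521] rot [ 0.0358  0.3302 -0.0364]
tcp [0.562 0.061 0.142] travel [-0.2437 -0.6616 -0.2121] rot [ 0.0358  0.3302 -0.0364]
7.092460857368485e-12 [ -9.4  21.  -19.2   0.4 -64.8  91.3]
8.612400233920987e-11 [ -9.4  26.7 -23.2   0.5 -55.1  91.2]
```

arm_command(travel=[[-0.1,-0.05,0.03],[-0.244,-0.66,0.03],[-0.244,-0.66,0.03],[-0.244,-0.66,0.03],[-0.244,-0.66,0.03],[-0.244,-0.66,0.03],[-0.244,-0.66,0.03],[-0.244,-0.66,0.03],[-0.244,-0.662,-0.052],[-0.244,-0.662,-0.1],[-0.244,-0.662,-0.13],[-0.244,-0.662,-0.13],[-0.244,-0.662,-0.13]], delta_rot=[[0,0.05,0],[0.036,0.33,-0.036],[0.036,0.33,-0.036],[0.036,0.33,-0.036],[0.036,0.33,-0.036],[0.036,0.33,-0.036],[0.036,0.33,-0.036],[0.036,0.33,-0.036],[0.036,0.33,-0.036],[0.036,0.33,-0.036],[0.036,0.33,-0.036],[0.036,0.33,-0.036],[0.036,0.33,-0.036]])

```text
time_s: 13.15
tcp_pos: [0.4411, -0.27, 0.0777]
eef_rot: [180.0, 14.9, -7.8]
contact_force: [-0.9, 0.3, -0.8]
gripper_width: 0.036
gripper_force: 20.0
```

Run:
```python
from g import *
s=r.get_state();print(s['gripper_width'],s['gripper_force'],s['eef_rot'])
delta(place((.452,-.2715),-7.9,0,.006,.0),RP(-7.9))
a=wcap('w6');b=cap('scene','s6');d=cap('side','d6')
i=cv2.resize(cv2.imread('pics/w6.png')[150:384,150:360],None,fx=2.4,fy=2.4,interpolation=cv2.INTER_CUBIC)
m=np.zeros((600,800,3),np.uint8);m[:i.shape[0],:i.shape[1]]=i
for k,(nm,c) in enumerate((('s6',b),('d6',d))):
    u,v=proj(c,[.452,-.2715,.03]).astype(int);x,y=max(u-35,0),v-35
    j=cv2.resize(cv2.imread(f'pics/{nm}.png')[y:y+70,x:x+70],(280,280),interpolation=cv2.INTER_CUBIC);m[300*k:300*k+280,515:795]=j
cv2.imwrite('pics/m6.png',m)
```

```text
0.03598521274806567 19.99906986951828 [179.98537968  14.92445438  -7.80825435]
tcp [ 0.4411 -0.27    0.0777] travel [-0.002   0.0002 -0.0835] rot [ 0.0003  0.0008 -0.0011]
```

View pics/m6.png

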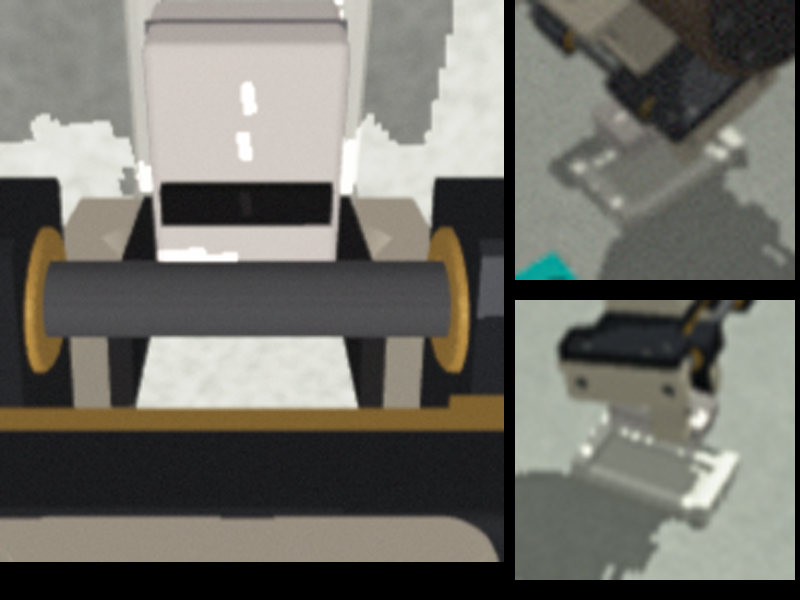

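Run:
```python
from g import *
c=ld('w6')
for st,ce in blobs(c,200,305,215,250,60): print(st,ce.round(1),plane(c,ce,.0727).round(4))
s=r.get_state();p=place((.452,-.2715),-7.9,0,.0477);X=plane(c,(252.6,234.5),.0727)
print(X,'lengthwise,lateral offset of tag from expected (under TCP+12mm):',Ro.from_euler('z',7.9,degrees=True).apply(X-(s['tcp_pos']+Ro.from_euler('z',-7.9,degrees=True).apply([.012,0,-.005])))*1e3)
```

```text
[ 217  227   71   17 1134] [252.1 234.5] [ 0.4547 -0.2718  0.0727]
[204 232  10  18 116] [209.5 242.5] [ 0.4529 -0.2522  0.0727]
[291 232  10  18 121] [294.8 242.3] [ 0.4478 -0.2902  0.0727]
[ 0.4546311  -0.27203503  0.0727    ] lengthwise,lateral offset of tag from expected (under TCP+12mm): [ 1.88089884  0.02644032 -0.11106393]
```

arm_command(travel=[[-0.004,0.001,-0.01],[-0.004,0.001,-0.025],[-0.004,0.001,-0.04],[-0.004,0.001,-0.052],[-0.004,0.001,-0.062],[-0.004,0.001,-0.07],[-0.004,0.001,-0.077],[-0.004,0.001,-0.077],[-0.004,0.001,-0.077]], delta_rot=[[0,0,0],[0,0,0],[0,0,0],[0,0,0],[0,0,0],[0,0,0],[0,0,0],[0,0,0],[0,0,0]])

```text
time_s: 14.42
tcp_pos: [0.4384, -0.2697, 0.0385]
eef_rot: [180.0, 15.0, -7.9]
contact_force: [-0.8, 0.6, -0.7]
gripper_width: 0.0358
gripper_force: 20.0
```

arm_command(travel=[[0,0,-0.001],[0,0,-0.002],[0,0,-0.003],[0,0,-0.004],[0,0,-0.004]], delta_rot=[[0,0,0],[0,0,0],[0,0,0],[0,0,0],[0,0,0]])

```text
time_s: 15.05
tcp_pos: [0.4382, -0.2696, 0.0364]
eef_rot: [-180.0, 15.0, -7.9]
contact_force: [0.4, 0.2, -0.8]
gripper_width: 0.0354
gripper_force: 20.0
```

arm_command(travel=[[0,0,-0.001],[0,0,-0.002],[0,0,-0.002]], delta_rot=[[0,0,0],[0,0,0],[0,0,0]])

```text
time_s: 15.42
tcp_pos: [0.4383, -0.2696, 0.036]
eef_rot: [180.0, 15.0, -7.8]
contact_force: [-1.1, 1.7, 6.6]
gripper_width: 0.0361
gripper_force: 20.0
```

arm_command(travel=[[0,0,-0.001],[0,0,-0.002],[0,0,-0.002]], delta_rot=[[0,0,0],[0,0,0],[0,0,0]])

```text
time_s: 15.8
tcp_pos: [0.4383, -0.2696, 0.0359]
eef_rot: [180.0, 15.0, -7.8]
contact_force: [-3.4, 4.4, 14.1]
gripper_width: 0.0357
gripper_force: 20.0
```

arm_command(travel=[[0,0,0.003],[0,0,0.003],[0,0,0.003],[0,0,0.003],[0,0,0.003],[0,0,0.003]], delta_rot=[[0,0,0],[0,0,0],[0,0,0],[0,0,0],[0,0,0],[0,0,0]], grip=0.63)

```text
time_s: 16.55
tcp_pos: [0.4382, -0.2697, 0.0358]
eef_rot: [-180.0, 15.0, -7.9]
contact_force: [0.2, 0.1, 0.1]
gripper_width: 0.0551
gripper_force: 0.0
```

arm_command(travel=[[-0.01,0,0.02],[-0.03,0,0.06],[-0.06,0,0.12],[-0.06,0.1,0.2],[-0.06,0.1,0.2],[-0.06,0.1,0.2],[-0.06,0.1,0.2]], delta_rot=[[0,0,0],[0,0,0],[0,0,0],[0,0,0],[0,0,0],[0,0,0],[0,0,0]])

```text
time_s: 17.42
tcp_pos: [0.4077, -0.22, 0.1354]
eef_rot: [180.0, 15.1, -7.9]
contact_force: [-0.6, 0.1, -0.1]
gripper_width: 0.0552
gripper_force: 0.0
```

Run:
```python
from g import *
c=wcap('w7');u,v=proj(c,[.452,-.2715,.031]);print(u,v)
for st,ce in blobs(c,int(u)-60,int(u)+60,max(int(v)-40,0),int(v)+40,60): print(st,ce.round(1),plane(c,ce,.031).round(4))
t=[.6190,-.0209,.0595];
for d in(.065,.005): delta(G(t,d),RG)
```

```text
322.06717811920834 96.10856259230401
[297  92  49  12 555] [320.5  97.4] [ 0.4513 -0.2705  0.031 ]
tcp [ 0.4076 -0.22    0.1352] travel [ 0.3373  0.4048 -0.0508] rot [-0.0358 -0.3326  0.038 ]
tcp [ 0.4076 -0.22    0.1352] travel [ 0.3971  0.4002 -0.1547] rot [-0.0358 -0.3326  0.038 ]
```

arm_command(travel=[[0.2,0.405,0.04],[0.2,0.405,0.04],[0.2,0.405,0.04],[0.2,0.405,0.04],[0.2,0.405,0.04],[0.338,0.405,-0.05],[0.338,0.405,-0.05],[0.338,0.405,-0.05],[0.338,0.405,-0.05],[0.338,0.405,-0.05]], delta_rot=[[-0.036,-0.333,0.038],[-0.036,-0.333,0.038],[-0.036,-0.333,0.038],[-0.036,-0.333,0.038],[-0.036,-0.333,0.038],[-0.036,-0.333,0.038],[-0.036,-0.333,0.038],[-0.036,-0.333,0.038],[-0.036,-0.333,0.038],[-0.036,-0.333,0.038]])

```text
time_s: 18.73
tcp_pos: [0.5768, -0.0175, 0.1115]
eef_rot: [180.0, -15.2, -4.4]
contact_force: [-0.1, 0.2, -0.6]
gripper_width: 0.0551
gripper_force: 0.0
```

Run:
```python
from g import *
t=[.6195,-.0209,.0595]
c=wcap('w8');u,v=proj(c,t).astype(int);print(u,v)
for st,ce in blobs(c,u-30,u+30,v-25,v+25,60): print(st,ce.round(1),plane(c,ce,.0595).round(4))
print(r.get_state()['joints'].round(1),r.get_state()['eef_rot'])
for d in(.065,.005): delta(G(t,d),RG)
i=cv2.resize(c['img'][max(v-75,0):v+75,u-100:u+100,::-1],(800,600),interpolation=cv2.INTER_CUBIC);cv2.imwrite('pics/w8c.png',i)
```

```text
252 178
[222 161   3  40  70] [222.5 184. ] [ 0.6173 -0.0025  0.0595]
[237 161  34  32 873] [253.3 176.6] [ 0.6203 -0.0215  0.0595]
[ 21.3  11.3 -40.1  15.2 -25.7  51.3] [-179.99974842  -15.20092786   -4.37684162]
tcp [ 0.577  -0.0173  0.1117] travel [-0.0004 -0.0006 -0.0038] rot [ 0.0002  0.0022 -0.0003]
tcp [ 0.577  -0.0173  0.1117] travel [ 0.0594 -0.0052 -0.1077] rot [ 0.0002  0.0022 -0.0003]
```

View pics/w8c.png

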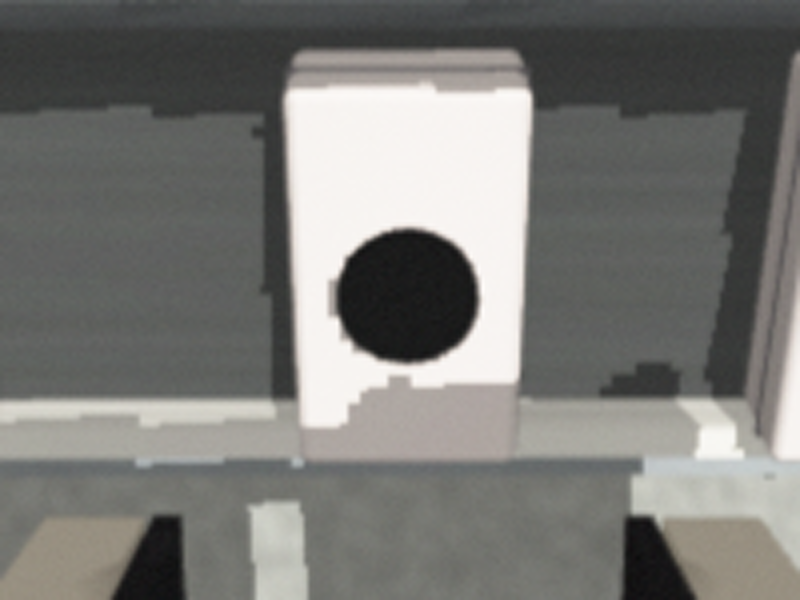

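The crop shows a white cassette with a round black disc at (407,295), centred between the open jaws. This is the disc cassette, so I'll grasp it now.

arm_command(travel=[[0.019,-0.002,-0.037],[0.04,-0.004,-0.073],[0.05,-0.005,-0.09],[0.059,-0.006,-0.108],[0.059,-0.006,-0.108],[0.059,-0.006,-0.108]], delta_rot=[[0,0.002,0],[0,0.002,0],[0,0.002,0],[0,0.002,0],[0,0.002,0],[0,0.002,0]])

```text
time_s: 19.52
tcp_pos: [0.6068, -0.0201, 0.0573]
eef_rot: [180.0, -15.0, -4.4]
contact_force: [0.7, -0.6, 0.0]
gripper_width: 0.0549
gripper_force: 0.0
```

arm_command(travel=[[0,0,0],[0,0,0],[0,0,0],[0,0,0],[0,0,0],[0,0,0]], delta_rot=[[0,0,0],[0,0,0],[0,0,0],[0,0,0],[0,0,0],[0,0,0]], grip=0.3, newtons=25)

```text
time_s: 20.27
tcp_pos: [0.6068, -0.0201, 0.0572]
eef_rot: [180.0, -15.0, -4.4]
contact_force: [-3.4, 0.1, 5.2]
gripper_width: 0.0359
gripper_force: 25.0
```

arm_command(travel=[[-0.005,0,0.009],[-0.015,0.001,0.026],[-0.03,0.002,0.052],[-0.05,0.004,0.087],[-0.075,0.006,0.13],[-0.1,0.006,0.17],[-0.1,0.006,0.17],[-0.1,0.006,0.17]], delta_rot=[[0,0,0],[0,0,0],[0,0,0],[0,0,0],[0,0,0],[0,0,0],[0,0,0],[0,0,0]])

```text
time_s: 21.28
tcp_pos: [0.5565, -0.0171, 0.1421]
eef_rot: [180.0, -15.0, -4.4]
contact_force: [-0.6, -0.1, -1.1]
gripper_width: 0.0355
gripper_force: 25.0
```

Run:
```python
from g import *
from t3 import sol
s=r.get_state();print(s['gripper_width'],s['gripper_force'])
N=(.4538,.2755)
q=s['joints']
for x,u in((-.03,.08),(-.03,.04),(-.03,0),(.014,0)):
    p=place(N,1.7,x,.006,u);e,q=sol(p,RP(1.7),q);print(x,u,round(e,4),q.round(1));delta(p,RP(1.7))
```

```text
0.035535202409537336 24.999520182609558
-0.03 0.08 0.0 [ 47.8  18.7 -17.5 -11.9 -64.8  50. ]
tcp [ 0.5565 -0.0171  0.1421] travel [-0.2894  0.5826 -0.0522] rot [0.0079 0.3332 0.0658]
-0.03 0.04 0.0 [ 47.8  21.6 -19.5 -12.4 -60.1  51.2]
tcp [ 0.5565 -0.0171  0.1421] travel [-0.2894  0.5826 -0.1322] rot [0.0079 0.3332 0.0658]
-0.03 0 0.0 [ 47.7  24.7 -21.1 -13.1 -55.5  52.5]
tcp [ 0.5565 -0.0171  0.1421] travel [-0.2894  0.5826 -0.2122] rot [0.0079 0.3332 0.0658]
0.014 0 0.0 [ 44.7  27.5 -16.2 -12.  -57.9  54.5]
tcp [ 0.5565 -0.0171  0.1421] travel [-0.2014  0.5852 -0.2122] rot [0.0079 0.3332 0.0658]
```

arm_command(travel=[[-0.1,0.05,0.03],[-0.259,0.583,0.03],[-0.259,0.583,0.03],[-0.259,0.583,0.03],[-0.259,0.583,0.03],[-0.259,0.583,0.03],[-0.259,0.583,0.03],[-0.259,0.583,0.03],[-0.259,0.583,-0.05],[-0.259,0.583,-0.1],[-0.259,0.583,-0.132],[-0.259,0.583,-0.132],[-0.259,0.583,-0.132]], delta_rot=[[0,0.05,0],[0.008,0.333,0.066],[0.008,0.333,0.066],[0.008,0.333,0.066],[0.008,0.333,0.066],[0.008,0.333,0.066],[0.008,0.333,0.066],[0.008,0.333,0.066],[0.008,0.333,0.066],[0.008,0.333,0.066],[0.008,0.333,0.066],[0.008,0.333,0.066],[0.008,0.333,0.066]])

```text
time_s: 22.9
tcp_pos: [0.4279, 0.2745, 0.0768]
eef_rot: [-180.0, 14.9, 1.7]
contact_force: [-0.7, 0.3, -0.4]
gripper_width: 0.0359
gripper_force: 25.0
```

Run:
```python
from g import *
s=r.get_state();print(s['tcp_pos'],s['gripper_width'],s['eef_rot']);z=s['tcp_pos'][2]-.005
c=wcap('w9');N=np.array((.4538,.2755,0));Ri=Ro.from_euler('z',-1.7,degrees=True)
u,v=proj(c,s['tcp_pos']+[.012,0,-.005]).astype(int);print(u,v)
for st,ce in blobs(c,u-30,u+30,v-25,v+25,60):
    X=plane(c,ce,z);print(st,ce.round(1),X.round(4),'in reader mm',(Ri.apply(X-N)*1e3).round(1))
delta(place(N[:2],1.7,-.015,.006,0),RP(1.7))
g=cv2.cvtColor(c['img'],cv2.COLOR_RGB2GRAY)
a=c['img'][u*0+90:384,130:380,::-1];cv2.imwrite('pics/w9c.png',cv2.resize(a,(500,588),interpolation=cv2.INTER_CUBIC))
```

```text
[0.42791988 0.27447132 0.07675184] 0.03591873616360336 [-179.97533313   14.93997418    1.72408208]
253 237
[ 229  214   48   42 1585] [252.3 234.7] [0.4415 0.2749 0.0718] in reader mm [-12.3  -0.2  71.8]
tcp [0.4279 0.2747 0.0769] travel [-0.0023  0.0001 -0.0818] rot [-0.0006  0.0009 -0.0002]
```

View pics/w9c.png

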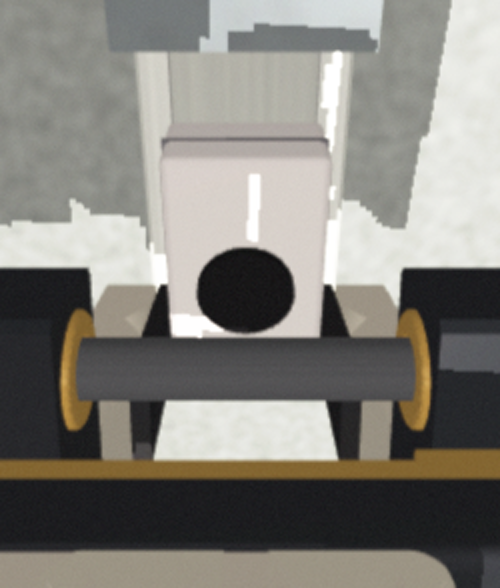

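arm_command(travel=[[-0.001,0,-0.01],[-0.001,0,-0.025],[-0.001,0,-0.04],[-0.001,0,-0.052],[-0.001,0,-0.062],[-0.001,0,-0.07],[-0.001,0,-0.076],[-0.001,0,-0.078],[-0.001,0,-0.078]], delta_rot=[[0,0,0],[0,0,0],[0,0,0],[0,0,0],[0,0,0],[0,0,0],[0,0,0],[0,0,0],[0,0,0]])

```text
time_s: 24.08
tcp_pos: [0.4268, 0.2744, 0.037]
eef_rot: [180.0, 15.0, 1.7]
contact_force: [-0.1, 0.5, -0.8]
gripper_width: 0.0354
gripper_force: 25.0
```

arm_command(travel=[[0,0,-0.001],[0,0,-0.002],[0,0,-0.002]], delta_rot=[[0,0,0],[0,0,0],[0,0,0]])

```text
time_s: 24.45
tcp_pos: [0.4267, 0.2744, 0.0359]
eef_rot: [180.0, 15.0, 1.7]
contact_force: [-0.1, -0.3, -0.0]
gripper_width: 0.0357
gripper_force: 25.0
```

arm_command(travel=[[0,0,-0.001],[0,0,-0.001],[0,0,-0.001]], delta_rot=[[0,0,0],[0,0,0],[0,0,0]])

```text
time_s: 24.82
tcp_pos: [0.4268, 0.2744, 0.0358]
eef_rot: [180.0, 15.0, 1.7]
contact_force: [-1.3, -0.5, 5.5]
gripper_width: 0.0359
gripper_force: 25.0
```

arm_command(travel=[[0.004,0,0.0006],[0.01,0,0.0006],[0.018,0.0005,0.0006],[0.026,0.001,0.0006],[0.033,0.001,0.0006],[0.036,0.001,0.0006],[0.036,0.001,0.0006],[0.036,0.001,0.0006]], delta_rot=[[0,0,0],[0,0,0],[0,0,0],[0,0,0],[0,0,0],[0,0,0],[0,0,0],[0,0,0]])

```text
time_s: 25.82
tcp_pos: [0.445, 0.2748, 0.0358]
eef_rot: [180.0, 15.0, 1.7]
contact_force: [-2.1, -0.2, 5.5]
gripper_width: 0.0356
gripper_force: 25.0
```

arm_command(travel=[[0.002,0,0],[0.004,0,0],[0.006,0,0],[0.006,0,0],[0.006,0,0]], delta_rot=[[0,0,0],[0,0,0],[0,0,0],[0,0,0],[0,0,0]])

```text
time_s: 26.45
tcp_pos: [0.4479, 0.2748, 0.0358]
eef_rot: [180.0, 15.0, 1.7]
contact_force: [-2.4, -0.8, 4.9]
gripper_width: 0.0356
gripper_force: 25.0
```

arm_command(travel=[[0.002,0,0],[0.004,0,0],[0.004,0,0],[0.004,0,0]], delta_rot=[[0,0,0],[0,0,0],[0,0,0],[0,0,0]])

```text
time_s: 26.95
tcp_pos: [0.4497, 0.2748, 0.0358]
eef_rot: [180.0, 15.0, 1.7]
contact_force: [-3.4, -0.2, 5.6]
gripper_width: 0.0358
gripper_force: 25.0
```

arm_command(travel=[[0.002,0,0],[0.004,0,0],[0.004,0,0],[0.004,0,0]], delta_rot=[[0,0,0],[0,0,0],[0,0,0],[0,0,0]])

```text
time_s: 27.45
tcp_pos: [0.4509, 0.2747, 0.0358]
eef_rot: [180.0, 15.1, 1.7]
contact_force: [-5.3, 0.7, 6.0]
gripper_width: 0.0355
gripper_force: 25.0
```

arm_command(travel=[[0.002,0,0],[0.004,0,0],[0.004,0,0],[0.004,0,0]], delta_rot=[[0,0,0],[0,0,0],[0,0,0],[0,0,0]])

```text
time_s: 27.95
tcp_pos: [0.4525, 0.2748, 0.0358]
eef_rot: [180.0, 15.1, 1.7]
contact_force: [-7.2, 1.6, 7.6]
gripper_width: 0.0356
gripper_force: 25.0
```

arm_command(travel=[[0.002,0,0],[0.003,0,0],[0.003,0,0],[0.003,0,0]], delta_rot=[[0,0,0],[0,0,0],[0,0,0],[0,0,0]])

```text
time_s: 28.45
tcp_pos: [0.4537, 0.2748, 0.0358]
eef_rot: [180.0, 15.2, 1.7]
contact_force: [-9.3, 2.4, 8.6]
gripper_width: 0.0357
gripper_force: 25.0
```

arm_command(travel=[[0.001,0,0],[0.002,0,0.0004],[0.002,0,0.0004],[0.002,0,0.0004]], delta_rot=[[0,0,0],[0,0,0],[0,0,0],[0,0,0]])

```text
time_s: 28.95
tcp_pos: [0.4547, 0.2748, 0.0358]
eef_rot: [180.0, 15.2, 1.7]
contact_force: [-8.2, 2.1, 5.9]
gripper_width: 0.0356
gripper_force: 25.0
```

arm_command(travel=[[0.001,0,0],[0.002,0,0.0004],[0.002,0,0.0004],[0.002,0,0.0004]], delta_rot=[[0,0,0],[0,0,0],[0,0,0],[0,0,0]])

```text
time_s: 29.45
tcp_pos: [0.4557, 0.2749, 0.0358]
eef_rot: [180.0, 15.2, 1.7]
contact_force: [-7.8, 2.0, 4.1]
gripper_width: 0.0355
gripper_force: 25.0
```

Run:
```python
from g import *
s=r.get_state();z=.031;print(s['tcp_pos'],s['contact_force'])
c=wcap('w10');N=np.array((.4538,.2755,0));Ri=Ro.from_euler('z',-1.7,degrees=True)
u,v=proj(c,s['tcp_pos']+[.012,0,-.005]).astype(int)
for st,ce in blobs(c,u-30,u+30,v-25,v+25,60):
    X=plane(c,ce,z);print(st,ce.round(1),X.round(4),'in reader mm',(Ri.apply(X-N)*1e3).round(1))
```

```text
[0.45568566 0.27485206 0.03581475] [-7.83353069  1.96229351  4.1492708 ]
[ 229  215   48   42 1589] [252.2 235. ] [0.4693 0.2753 0.031 ] in reader mm [15.5 -0.7 31. ]
[223 260  60   2 120] [252.5 260.5] [0.4547 0.2747 0.031 ] in reader mm [ 0.8 -0.8 31. ]
```

arm_command(travel=[[0.001,0,0],[0.002,0,0],[0.002,0,0],[0.002,0,0]], delta_rot=[[0,0,0],[0,0,0],[0,0,0],[0,0,0]])

```text
time_s: 30.0
tcp_pos: [0.4559, 0.2748, 0.0358]
eef_rot: [180.0, 15.3, 1.7]
contact_force: [-10.5, 3.0, 5.8]
gripper_width: 0.0361
gripper_force: 25.0
```

arm_command(travel=[[0.001,0,0],[0.002,0,0],[0.002,0,0],[0.002,0,0]], delta_rot=[[0,0,0],[0,0,0],[0,0,0],[0,0,0]])

```text
time_s: 30.5
tcp_pos: [0.456, 0.2748, 0.0358]
eef_rot: [179.9, 15.3, 1.7]
contact_force: [-13.1, 5.3, 8.1]
gripper_width: 0.0356
gripper_force: 25.0
```

arm_command(travel=[[0,0,0],[0,0,0],[-0.002,0,0.0004],[-0.004,0,0.0008],[-0.006,0,0.001],[-0.008,0,0.001],[-0.008,0,0.001]], delta_rot=[[0,0,0],[0,0,0],[0,0,0],[0,0,0],[0,0,0],[0,0,0],[0,0,0]])

```text
time_s: 31.38
tcp_pos: [0.4546, 0.2748, 0.0361]
eef_rot: [180.0, 15.1, 1.7]
contact_force: [-4.7, 1.6, -1.9]
gripper_width: 0.0358
gripper_force: 25.0
```

arm_command(travel=[[0,0,0],[0,0,0],[0,0,0],[0,0,0],[0,0,0],[0,0,0]], delta_rot=[[0,0,0],[0,0,0],[0,0,0],[0,0,0],[0,0,0],[0,0,0]], grip=0.63)

```text
time_s: 32.12
tcp_pos: [0.4553, 0.2749, 0.0367]
eef_rot: [180.0, 15.0, 1.7]
contact_force: [-0.0, -0.7, -0.1]
gripper_width: 0.0555
gripper_force: 0.0
```

arm_command(travel=[[-0.005,0,0.02],[-0.02,0,0.06],[-0.04,0,0.12],[-0.1,0,0.26],[-0.1,0,0.26],[-0.1,0,0.26],[-0.1,0,0.26],[-0.1,0,0.26]], delta_rot=[[0,0,0],[0,0,0],[0,0,0],[0,-0.15,0],[0,-0.16,0],[0,-0.16,0],[0,-0.16,0],[0,-0.16,0]])

```text
time_s: 33.12
tcp_pos: [0.4056, 0.2747, 0.166]
eef_rot: [179.5, 0.7, 1.6]
contact_force: [-0.3, -0.5, 0.3]
gripper_width: 0.0554
gripper_force: 0.0
```

Run:
```python
from g import *
s=r.get_state();print(s['tcp_pos'],s['contact_force'])
c=wcap('w11');N=np.array((.4538,.2755,0));Ri=Ro.from_euler('z',-1.7,degrees=True)
u,v=proj(c,[.466,.2755,.031]).astype(int);print(u,v)
for st,ce in blobs(c,u-30,u+30,max(v-25,0),v+25,60):
    X=plane(c,ce,.031);print(st,ce.round(1),X.round(4),'in reader mm',(Ri.apply(X-N)*1e3).round(1))
a=cv2.resize(c['img'][max(0,v-60):v+60,u-65:u+65,::-1],(400,370),interpolation=cv2.INTER_CUBIC)
d=cap('side','d11');m=np.zeros((600,800,3),np.uint8);m[:a.shape[0],:400]=a
m[:600,410:800]=cv2.resize(d['img'][140:370,190:340,::-1],(390,600),interpolation=cv2.INTER_CUBIC);cv2.imwrite('pics/m11.png',m)
```

```text
[0.40559202 0.274724   0.16601502] [-0.28405317 -0.50981143  0.30968493]
252 117
[240 110  26  26 533] [252.3 122.8] [0.4617 0.2752 0.031 ] in reader mm [ 7.9 -0.5 31. ]
```

View pics/m11.png

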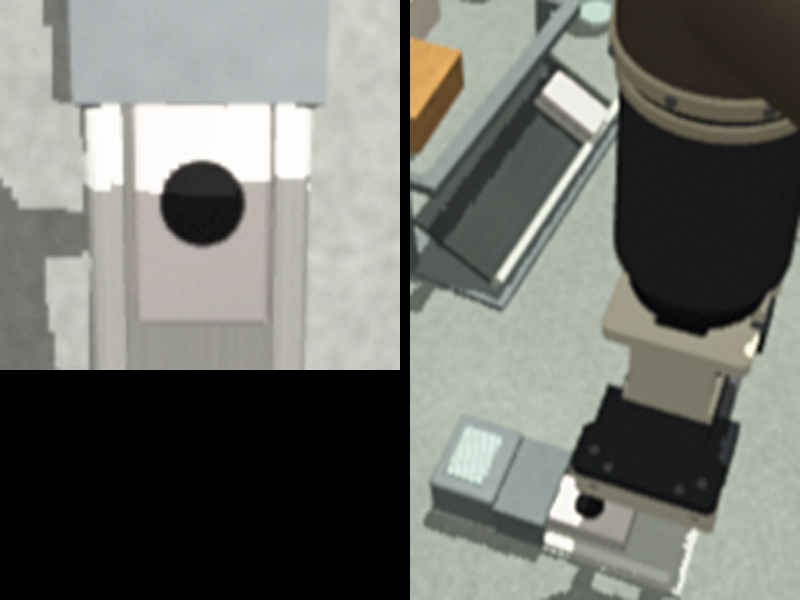

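arm_command(travel=[[0,0,0.05],[0,0,0.05],[0,0,0.05],[0,0,0.05],[0,0,0.05],[0,0,0.05],[0,0,0.05],[0,0,0.05]], delta_rot=[[0,0,0],[0,0,0],[0,0,0],[0,0,0],[0,0,0],[0,0,0],[0,0,0],[0,0,0]])

```text
time_s: 34.22
tcp_pos: [0.4052, 0.2749, 0.1916]
eef_rot: [179.6, 0.6, 1.7]
contact_force: [-0.7, 1.0, -0.3]
gripper_width: 0.0552
gripper_force: 0.0
```

Run:
```python
from g import *
c=wcap('w12');N=np.array((.4538,.2755,0));Ri=Ro.from_euler('z',-1.7,degrees=True)
u,v=proj(c,[.4617,.2755,.031]).astype(int)
for st,ce in blobs(c,u-25,u+25,max(v-25,0),v+25,60):
    print('in reader mm',(Ri.apply(plane(c,ce,.031)-N)*1e3).round(1))
print(close_job())
```

```text
in reader mm [ 7.9 -0.5 31. ]
the job is handed in; nothing more can be done
None
```

The job is handed in with no verdict shown: the disc cassette was pushed in until it stalled at the contact's stop and now lies flat with its end under the hood (centre at about x = 8 mm), the bar cassette is in the reject nest within about 1 mm, and the blank one is still in the rack.

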